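Clamp and set up a batch of drawer pulls on the marking machine

ROBOT

A 6-joint arm with a two-finger parallel gripper is mounted at the origin on the work surface. World frame = base frame: x ahead of the robot, y to its left, z up, the work surface at z = 0. Lengths are in mm, angles in rad, forces in N, time in s.
With the tool pointing down it reaches from about 300 to 950 mm from the base axis. Payload 3.1 kg.
Tool frame: the origin (TCP) lies at the very end of the fingers, on their centre line; the grasp point (between the pads) lies 19 mm behind it (grip_depth is the distance from the TCP to the grasp point, in mm); y points along the fingers, z is the direction in which the jaws open and shut, and the axes are right-handed (so a half turn about y gives the same grasp; the last joint's range is limited). The gripper opens to 85 mm and grips with 20 to 120 N. Pads are 22 mm wide; open, the fingers measure 114 mm over their backs; the gripper's body (76 mm by 85 mm) begins 54 mm behind the grasp point. The pads swing forward as they close: fully open they stand 13 mm farther back than shut.
Start: joints at [-1.297, 0.308, 1.634, -0, 1.2, -0.07], TCP at [210.641, -588.441, 231.272] pointing down, gripper open.
Joint ranges: [-3.06, 3.06], [-0.79, 1.96], [0.05, 2.63], [-1.19, 4.34], [0.05, 2.64], [-2.94, 2.94]. Speed limits (rad/s): [2.79, 2.79, 3.14, 3.14, 3.14, 3.14].

INTERFACE

Orientations are given as a 3x3 rotation matrix whose columns are the frame's x, y, z axes.
In Python, from bench import * gives the robot as it stands.
- The arm moves only by the tool play_rows, never from a script. Its argument "deltas" is a list that holds one entry, the list of rows, each a list of 5 numbers: the opening in per cent of the stroke, from 0 (shut) to 100 (fully open), then the shift along the tool's x, y, z in m, then the turn about the tool's y in rad. A call has 1 to 8 rows; each row is the pose to reach, as a shift and turn from the pose commanded when the call began, along the tool's axes at that moment; what a row does not reach only later rows make up. A row lasts 1/8 s, in which the tool goes at most 62.5 mm and 10.7 degrees, less where a joint would pass 70% of its speed; a pose out of reach is approached as far as the arm can. A call with a gripper value outside its range is refused whole. The fingers move at their own pace and stop on an object; "squeeze" is the grip in N (left out, the last holds). Time passes only in rows, so rows that repeat a pose let the fingers close. It gives the time, the measured TCP pose, the force and the opening at its end, in the units of the state.
- state(): the state, without advancing time (a new reading comes with each control period).
- get_image(name): name is "scene" or "top" or "wrist"; returns the picture (420x560x3 uint8, red, green, blue); there is no depth.
- get_calibration(name): a dict with "fov_y" (degrees; the focal length in pixels is half the picture's height over the tangent of half this angle, whatever the lens; pixels are square), "cx", "cy" (the principal point, pixels), "eye" and "rotation" of the camera in the world. Camera axes: x right, y down, z forward; pixel columns grow to the right and rows downward; lengths in mm; the calibration is good to about 2 mm. A picture is of the moment at which its call begins: read the wrist's pose just before it. get_calibration takes no time and is no camera call; for the wrist camera it gives the pose at the moment of the call.
- close_job(): hands the job in, once; it reports no verdict.
The state is a dict: "time_s": time; "joint_positions": joint angles; "qd": joint speeds; "effort": joint torques, N m; "position": TCP position; "eef_rot": TCP orientation; "wrist_force": force on the tool from outside, world axes, zero at the start; "ft_torque": the same for the moment, N m; "finger_gap": finger opening in mm.
Only numpy, scipy, OpenCV 4.12 (cv2) and the standard library are available. Lean on these libraries where they do the work, as an engineer would, in place of code of your own. Each camera call takes 0.05 s, during which the arm holds its last target.

TASK

Lay every brass drawer pull flat, plate down, lengthwise in a bay of its own on the marking machine's bed; then clamp them by working the black clamping lever clockwise until the jaw is fully closed - its swing is short, so lift it off its serrations to swing it back for the next stroke - and leave it dropped home. Next turn the selector from zero one click clockwise for each pull clamped, and last of all press the stylus lever on the marking head fully down; leave the other things on the bench alone.

Things in the scene. Friction and masses are not known exactly. Their poses are not given: they have to be found in the camera images.
- pull0: a cast brass drawer pull, 0.3 kg: backplate 100 x 32 x 8 mm, above it a straight grip bar along its length (70 mm long, 12 mm wide, 34 to 46 mm above the underside, on two legs centred 30 mm either side of the middle). Origin: centre of the underside; x lengthwise, z up; same either way round. Two to four pulls are there, flat on the table, the rest absent (None)
- pull1: a cast brass drawer pull, 0.3 kg: backplate 100 x 32 x 8 mm, above it a straight grip bar along its length (70 mm long, 12 mm wide, 34 to 46 mm above the underside, on two legs centred 30 mm either side of the middle). Origin: centre of the underside; x lengthwise, z up; same either way round. Like pull0; may be absent
- pull2: a cast brass drawer pull, 0.3 kg: backplate 100 x 32 x 8 mm, above it a straight grip bar along its length (70 mm long, 12 mm wide, 34 to 46 mm above the underside, on two legs centred 30 mm either side of the middle). Origin: centre of the underside; x lengthwise, z up; same either way round. Like pull0; may be absent
- pull3: a cast brass drawer pull, 0.3 kg: backplate 100 x 32 x 8 mm, above it a straight grip bar along its length (70 mm long, 12 mm wide, 34 to 46 mm above the underside, on two legs centred 30 mm either side of the middle). Origin: centre of the underside; x lengthwise, z up; same either way round. Like pull0; may be absent
- machine: bench marking machine (fixed, may be turned a little). Origin on the table; x away from the robot, y left, z up. In the middle its bed, on the left the clamp with a black lever, on the right the white marking head (70 mm wide, front face at x = 67, y = -165, top at 163 mm) on a beam behind the bed (front face at x = 105, 100 to 130 mm over the table). Right foot 30 mm high
- bed_mid (a point): middle of the bed's surface, 30 mm over the table, axes as the machine's. Four bays along y, centres at y = -66, -22, 22, 66 mm, each 40 mm wide between ribs 12 mm high. At x = +60 mm a fixed fence 20 mm high; at x = -60.5 mm the open jaw's face, 16 mm high over the bed (-42 mm when closed, 102 mm from the fence). Pulls lie lengthwise along x; the jaw pushes them to the fence
- lever_axis (a point): point on the vertical axis of the clamping lever, at the height of its arm's middle when seated (86 mm over the table); does not move. Below the lever's root is the clamp's housing, 80 mm square, 55 mm high; round it a foot 30 mm high
- lever_grip (a point): middle of the clamping lever's black arm, 80 mm out from its axis, where to hold it; moves with the lever. Its x axis points along the arm to the lever's axis. The level arm is 14 mm wide, 16 mm high (78 to 94 mm over the table when seated) and 100 mm long, with a 22 mm ball at its end; nothing is below here down to the foot or the bed (30 mm)
- clamp_lever (a joint): swing of the clamping lever, rad, clockwise from above positive; 0: arm along the machine's -x. Stops at -0.3 and 0.9. Clockwise tightens. Seated, it turns the screw with it both ways (12 serrations to the turn, play 0.07 rad); lifted, it swings freely. Let go, a spring drops it between serrations, if need be only after a little turning, which then turns nothing
- clamp_lift (a joint): lift of the clamping lever straight up off its serrations, m: 0 seated, 0.014 fully up; free of the serrations above 0.007. A spring (4.5 N seated, 6.6 N up) and its weight of 1.5 N press it down
- clamp_screw (a joint): turn of the clamp screw, rad, clockwise positive: near 0 open, 3.4 fully closed (hard stop). Friction 0.3 N m; it stays where left. The jaw moves 5.4 mm per rad. Takes three to six strokes of the lever
- selector_box: control box 110 x 110 mm, 55 mm high, on the table to the robot's right (fixed). Origin: centre of its underside. On top a rotary selector; dots on the panel count the clicks clockwise from the zero dash (one dot, two dots, to five). The dash is on the box's +y side
- selector_grip (a point): on the vertical axis of the selector knob, 86 mm over the table, the height to grip at. The black knob is an upright bar 52 mm long, 12 mm thick, 61 to 97 mm over the table, on a 54 mm disc (top at 59 mm). The point turns with the knob: its y axis runs along the bar to the end with the white line, the pointer
- selector (a joint): turn of the selector, rad, clockwise from above positive; starts at 0 (dash). Detents every 0.5236 rad (30 degrees), about 0.1 N m each; let go, it springs into the nearest one. Five clicks at most
- stylus_pivot (a point): pivot of the stylus lever on the marking head's front, 125 mm over the table, axes as the machine's; does not move. The lever reaches from here along the machine's -x
- stylus_lever_tip (a point): end of the stylus lever, 75 mm from its pivot; moves with it. A 10 mm steel rod with a black paddle (26 x 22 mm, 8 mm thick) centred 8 mm short of this end. Nothing is below it down to the foot (30 mm)
- stylus_lever (a joint): stylus lever, level hinge, rad: about 0 raised (points 0.5 rad above level), 1.0 fully lowered (0.5 rad below level, hard stop). Friction 0.12 N m; it stays where left. Pressing its end down lowers it
- coffee_pot: bystander: a tapered copper coffee pot, 100 mm wide, 132 mm tall; leave it alone. Origin: on its underside
- tin: bystander: a tin, 72 mm wide, 100 mm tall; leave it alone. Origin: on its underside
- cup: bystander: a small brass cup, 68 mm wide, 60 mm tall; leave it alone. Origin: on its underside
- hammer: bystander: a hammer lying flat; leave it alone. Origin: on its underside
- screwdriver: bystander: a screwdriver lying flat; leave it alone. Origin: on its underside
- spanner: bystander: a spanner lying flat; leave it alone. Origin: on its underside
- flux_jar: bystander: a closed jar, 60 mm wide, 80 mm tall; leave it alone. Origin: on its underside
Things that resemble listed ones, but are neither listed nor needed, are in the scene too. What is shaped like the pull3 but pink is not meant. Leave any turquoise look-alike of the selector_box alone.

How it is judged (in metres and radians):
On the way, in this order (a step that is already met when the one before it is completed fails the run):
1. every pull that is there lies flat in a bay, let go (x of pull0 in the frame of machine between -0.016 and 0.018 m and y of pull0 in the frame of machine between -0.072 and 0.072 m and height (world z) of pull0 between 0.02 and 0.035 m and angle between each of pull0, pull1, pull2, pull3's own z axis and vertical below 0.1 rad and angle between the x axis of each of pull0, pull1, pull2, pull3 and the x axis of machine, either way round below 0.15 rad and x of pull1 in the frame of machine between -0.016 and 0.018 m and y of pull1 in the frame of machine between -0.072 and 0.072 m and height (world z) of pull1 between 0.02 and 0.035 m and x of pull2 in the frame of machine between -0.016 and 0.018 m and y of pull2 in the frame of machine between -0.072 and 0.072 m and height (world z) of pull2 between 0.02 and 0.035 m and x of pull3 in the frame of machine between -0.016 and 0.018 m and y of pull3 in the frame of machine between -0.072 and 0.072 m and height (world z) of pull3 between 0.02 and 0.035 m and contact force between the fingers and pull0 below 0.5 N and contact force between the fingers and pull1 below 0.5 N and contact force between the fingers and pull2 below 0.5 N and contact force between the fingers and pull3 below 0.5 N), for 0.2 s.
2. the clamp is fully closed on the pulls (x of pull0 in the frame of machine between -0.016 and 0.018 m and y of pull0 in the frame of machine between -0.072 and 0.072 m and height (world z) of pull0 between 0.02 and 0.035 m and angle between each of pull0, pull1, pull2, pull3's own z axis and vertical below 0.1 rad and angle between the x axis of each of pull0, pull1, pull2, pull3 and the x axis of machine, either way round below 0.15 rad and x of pull1 in the frame of machine between -0.016 and 0.018 m and y of pull1 in the frame of machine between -0.072 and 0.072 m and height (world z) of pull1 between 0.02 and 0.035 m and x of pull2 in the frame of machine between -0.016 and 0.018 m and y of pull2 in the frame of machine between -0.072 and 0.072 m and height (world z) of pull2 between 0.02 and 0.035 m and x of pull3 in the frame of machine between -0.016 and 0.018 m and y of pull3 in the frame of machine between -0.072 and 0.072 m and height (world z) of pull3 between 0.02 and 0.035 m and value of joint clamp_screw above 3.3 rad), for 0.2 s.
3. the selector stands at as many clicks as there are pulls, knob let go ((((height (world z) of pull0 above -9 m or value of joint stylus_lever above 99 rad) and (height (world z) of pull1 above -9 m or value of joint stylus_lever above 99 rad) and not (height (world z) of pull2 above -9 m or value of joint stylus_lever above 99 rad) and not (height (world z) of pull3 above -9 m or value of joint stylus_lever above 99 rad) and value of joint selector between 0.887198 and 1.2072 rad) or ((height (world z) of pull0 above -9 m or value of joint stylus_lever above 99 rad) and not (height (world z) of pull1 above -9 m or value of joint stylus_lever above 99 rad) and (height (world z) of pull2 above -9 m or value of joint stylus_lever above 99 rad) and not (height (world z) of pull3 above -9 m or value of joint stylus_lever above 99 rad) and value of joint selector between 0.887198 and 1.2072 rad) or ((height (world z) of pull0 above -9 m or value of joint stylus_lever above 99 rad) and not (height (world z) of pull1 above -9 m or value of joint stylus_lever above 99 rad) and not (height (world z) of pull2 above -9 m or value of joint stylus_lever above 99 rad) and (height (world z) of pull3 above -9 m or value of joint stylus_lever above 99 rad) and value of joint selector between 0.887198 and 1.2072 rad) or (not (height (world z) of pull0 above -9 m or value of joint stylus_lever above 99 rad) and (height (world z) of pull1 above -9 m or value of joint stylus_lever above 99 rad) and (height (world z) of pull2 above -9 m or value of joint stylus_lever above 99 rad) and not (height (world z) of pull3 above -9 m or value of joint stylus_lever above 99 rad) and value of joint selector between 0.887198 and 1.2072 rad) or (not (height (world z) of pull0 above -9 m or value of joint stylus_lever above 99 rad) and (height (world z) of pull1 above -9 m or value of joint stylus_lever above 99 rad) and not (height (world z) of pull2 above -9 m or value of joint stylus_lever above 99 rad) and (height (world z) of pull3 above -9 m or value of joint stylus_lever above 99 rad) and value of joint selector between 0.887198 and 1.2072 rad) or (not (height (world z) of pull0 above -9 m or value of joint stylus_lever above 99 rad) and not (height (world z) of pull1 above -9 m or value of joint stylus_lever above 99 rad) and (height (world z) of pull2 above -9 m or value of joint stylus_lever above 99 rad) and (height (world z) of pull3 above -9 m or value of joint stylus_lever above 99 rad) and value of joint selector between 0.887198 and 1.2072 rad) or ((height (world z) of pull0 above -9 m or value of joint stylus_lever above 99 rad) and (height (world z) of pull1 above -9 m or value of joint stylus_lever above 99 rad) and (height (world z) of pull2 above -9 m or value of joint stylus_lever above 99 rad) and not (height (world z) of pull3 above -9 m or value of joint stylus_lever above 99 rad) and value of joint selector between 1.4108 and 1.7308 rad) or ((height (world z) of pull0 above -9 m or value of joint stylus_lever above 99 rad) and (height (world z) of pull1 above -9 m or value of joint stylus_lever above 99 rad) and not (height (world z) of pull2 above -9 m or value of joint stylus_lever above 99 rad) and (height (world z) of pull3 above -9 m or value of joint stylus_lever above 99 rad) and value of joint selector between 1.4108 and 1.7308 rad) or ((height (world z) of pull0 above -9 m or value of joint stylus_lever above 99 rad) and not (height (world z) of pull1 above -9 m or value of joint stylus_lever above 99 rad) and (height (world z) of pull2 above -9 m or value of joint stylus_lever above 99 rad) and (height (world z) of pull3 above -9 m or value of joint stylus_lever above 99 rad) and value of joint selector between 1.4108 and 1.7308 rad) or (not (height (world z) of pull0 above -9 m or value of joint stylus_lever above 99 rad) and (height (world z) of pull1 above -9 m or value of joint stylus_lever above 99 rad) and (height (world z) of pull2 above -9 m or value of joint stylus_lever above 99 rad) and (height (world z) of pull3 above -9 m or value of joint stylus_lever above 99 rad) and value of joint selector between 1.4108 and 1.7308 rad) or ((height (world z) of pull0 above -9 m or value of joint stylus_lever above 99 rad) and (height (world z) of pull1 above -9 m or value of joint stylus_lever above 99 rad) and (height (world z) of pull2 above -9 m or value of joint stylus_lever above 99 rad) and (height (world z) of pull3 above -9 m or value of joint stylus_lever above 99 rad) and value of joint selector between 1.9344 and 2.2544 rad)) and contact force between the fingers and selector_box below 0.5 N), for 0.2 s.
4. the stylus lever is fully lowered (value of joint stylus_lever above 0.9 rad), for 0.2 s.
At the end, for the whole second after the job is handed in: Every pull there lies in a bay on the bed, plate down (0.1 rad), lengthwise (0.15 rad), at rest; clamp screw beyond 3.3 rad, its lever seated (lift under 3 mm); selector within 0.16 rad of one click per pull; stylus lever beyond 0.9 rad (all of step 2 and value of joint clamp_lift below 0.003 m and (((height (world z) of pull0 above -9 m or value of joint stylus_lever above 99 rad) and (height (world z) of pull1 above -9 m or value of joint stylus_lever above 99 rad) and not (height (world z) of pull2 above -9 m or value of joint stylus_lever above 99 rad) and not (height (world z) of pull3 above -9 m or value of joint stylus_lever above 99 rad) and value of joint selector between 0.887198 and 1.2072 rad) or ((height (world z) of pull0 above -9 m or value of joint stylus_lever above 99 rad) and not (height (world z) of pull1 above -9 m or value of joint stylus_lever above 99 rad) and (height (world z) of pull2 above -9 m or value of joint stylus_lever above 99 rad) and not (height (world z) of pull3 above -9 m or value of joint stylus_lever above 99 rad) and value of joint selector between 0.887198 and 1.2072 rad) or ((height (world z) of pull0 above -9 m or value of joint stylus_lever above 99 rad) and not (height (world z) of pull1 above -9 m or value of joint stylus_lever above 99 rad) and not (height (world z) of pull2 above -9 m or value of joint stylus_lever above 99 rad) and (height (world z) of pull3 above -9 m or value of joint stylus_lever above 99 rad) and value of joint selector between 0.887198 and 1.2072 rad) or (not (height (world z) of pull0 above -9 m or value of joint stylus_lever above 99 rad) and (height (world z) of pull1 above -9 m or value of joint stylus_lever above 99 rad) and (height (world z) of pull2 above -9 m or value of joint stylus_lever above 99 rad) and not (height (world z) of pull3 above -9 m or value of joint stylus_lever above 99 rad) and value of joint selector between 0.887198 and 1.2072 rad) or (not (height (world z) of pull0 above -9 m or value of joint stylus_lever above 99 rad) and (height (world z) of pull1 above -9 m or value of joint stylus_lever above 99 rad) and not (height (world z) of pull2 above -9 m or value of joint stylus_lever above 99 rad) and (height (world z) of pull3 above -9 m or value of joint stylus_lever above 99 rad) and value of joint selector between 0.887198 and 1.2072 rad) or (not (height (world z) of pull0 above -9 m or value of joint stylus_lever above 99 rad) and not (height (world z) of pull1 above -9 m or value of joint stylus_lever above 99 rad) and (height (world z) of pull2 above -9 m or value of joint stylus_lever above 99 rad) and (height (world z) of pull3 above -9 m or value of joint stylus_lever above 99 rad) and value of joint selector between 0.887198 and 1.2072 rad) or ((height (world z) of pull0 above -9 m or value of joint stylus_lever above 99 rad) and (height (world z) of pull1 above -9 m or value of joint stylus_lever above 99 rad) and (height (world z) of pull2 above -9 m or value of joint stylus_lever above 99 rad) and not (height (world z) of pull3 above -9 m or value of joint stylus_lever above 99 rad) and value of joint selector between 1.4108 and 1.7308 rad) or ((height (world z) of pull0 above -9 m or value of joint stylus_lever above 99 rad) and (height (world z) of pull1 above -9 m or value of joint stylus_lever above 99 rad) and not (height (world z) of pull2 above -9 m or value of joint stylus_lever above 99 rad) and (height (world z) of pull3 above -9 m or value of joint stylus_lever above 99 rad) and value of joint selector between 1.4108 and 1.7308 rad) or ((height (world z) of pull0 above -9 m or value of joint stylus_lever above 99 rad) and not (height (world z) of pull1 above -9 m or value of joint stylus_lever above 99 rad) and (height (world z) of pull2 above -9 m or value of joint stylus_lever above 99 rad) and (height (world z) of pull3 above -9 m or value of joint stylus_lever above 99 rad) and value of joint selector between 1.4108 and 1.7308 rad) or (not (height (world z) of pull0 above -9 m or value of joint stylus_lever above 99 rad) and (height (world z) of pull1 above -9 m or value of joint stylus_lever above 99 rad) and (height (world z) of pull2 above -9 m or value of joint stylus_lever above 99 rad) and (height (world z) of pull3 above -9 m or value of joint stylus_lever above 99 rad) and value of joint selector between 1.4108 and 1.7308 rad) or ((height (world z) of pull0 above -9 m or value of joint stylus_lever above 99 rad) and (height (world z) of pull1 above -9 m or value of joint stylus_lever above 99 rad) and (height (world z) of pull2 above -9 m or value of joint stylus_lever above 99 rad) and (height (world z) of pull3 above -9 m or value of joint stylus_lever above 99 rad) and value of joint selector between 1.9344 and 2.2544 rad)) and value of joint stylus_lever above 0.9 rad and linear speed of each of pull0, pull1, pull2, pull3 below 0.02 m/s); the robot touches nothing.
It fails at once if a bystander is moved more than 40 mm (distance of any of coffee_pot, tin, cup, hammer, screwdriver, spanner, flux_jar from where it was at the start of the episode above 0.04 m).
Of pull0, pull1, pull2, pull3 only 2 to 4 are there at a start; the rules pass over those that are not, and their reading is None.
At some moment in a run one of pull0, pull1, pull2, pull3 may be knocked a few centimetres aside while the robot is not near it.
It also fails if it takes over 210 s, if anything falls off the work surface, if the arm or the gripper's body presses on something with over 40 N, if the wrist force passes 120 N, or if a joint passes its speed limit or range.

## Working session

There is one attempt and no reset: what is moved stays moved. The work goes in short steps, Python scripts to look and compute and a tool call to move; the robot and the scene stay as the last step left them, time stands still between calls to the robot, and variables do not carry over. Pictures are saved under pics/ and viewed, and the job is handed in when it is done.

Besides the shell and the picture viewer there is one more tool, called after "Emit:" in YAML: its name, and indented under it one key for each argument. play_rows: Moves the arm, as the interface text tells. Its arguments: {"type":"object","properties":{"deltas":{"type":"array","items":{"type":"array","items":{"type":"array","items":{"type":"number"}}}},"squeeze":{"type":"number"}},"required":["deltas"]}

```bash
ls; mkdir -p pics
cat > h.py <<'E'
from bench import *
import numpy as np, cv2
def snap(cam,name,crop=None,scale=1):
    im=get_image(cam)
    b=cv2.cvtColor(im,cv2.COLOR_RGB2BGR)
    cv2.imwrite(f'pics/raw_{name}.png',b)
    if crop:
        x0,y0,x1,y1=crop; b=b[y0:y1,x0:x1]
    if scale!=1: b=cv2.resize(b,None,fx=scale,fy=scale,interpolation=cv2.INTER_CUBIC)
    cv2.imwrite(f'pics/{name}.png',b)
def K(c):
    f=210/np.tan(np.radians(c['fov_y'])/2); return f,c['cx'],c['cy']
def ray(c,u,v,z):
    f,cx,cy=K(c); d=np.array(c['rotation'])@np.array([(u-cx)/f,(v-cy)/f,1.]); e=np.array(c['eye'])
    return e+d*(z-e[2])/d[2]
def proj(c,p):
    f,cx,cy=K(c); q=np.array(c['rotation']).T@(np.array(p,float)-np.array(c['eye'])); return cx+f*q[0]/q[2],cy+f*q[1]/q[2]
E
python3 - <<'E'
from h import *
s=state(); print(s)
for n in ("scene","top","wrist"):
    print(n,get_calibration(n)); snap(n,n+'0')
E
```

```text
pics
{'time_s': 0.0, 'joint_positions': array([-1.29670474e+00,  3.09014155e-01,  1.63518211e+00,  3.25108270e-05,
        1.19971015e+00, -6.97329927e-02]), 'qd': array([-6.20463184e-04, -1.67026956e-05,  1.09752461e-03,  2.23432297e-03,
       -5.62578111e-04,  4.13464282e-04]), 'effort': array([-5.09519202e-05, -4.15255094e+01, -2.76665175e+01, -1.45009012e-04,
        1.02569960e-02,  4.95312847e-06]), 'position': array([ 210.42238296, -587.63998724,  230.0435038 ]), 'eef_rot': array([[-9.41476368e-01, -5.97103377e-04,  3.37078466e-01],
       [-3.37078941e-01,  2.23558813e-03, -9.41473733e-01],
       [-1.91411473e-04, -9.99997323e-01, -2.30602437e-03]]), 'wrist_force': array([ 0.48866686, -0.20251422, -0.46382955]), 'ft_torque': array([0.00787517, 0.01764997, 0.01930036]), 'finger_gap': 85.58205484161857}
scene {'fov_y': 57.086193987124425, 'cx': 280.62848171874214, 'cy': 207.0954555934928, 'eye': array([1382.39617187,   -3.1024761 ,  778.64104955]), 'rotation': array([[ 0.03260538,  0.60754958, -0.79361225],
       [ 0.99943561, -0.01339702,  0.0308055 ],
       [ 0.00808383, -0.79416877, -0.6076435 ]])}
top {'fov_y': 49.064968911441866, 'cx': 277.47321471714224, 'cy': 212.87048185404225, 'eye': array([ 299.29734727,   34.08586479, 1335.15221174]), 'rotation': array([[ 0.02285808, -0.98413479,  0.17594381],
       [-0.99966149, -0.0246871 , -0.00821337],
       [ 0.0124266 , -0.17569651, -0.98436595]])}
wrist {'fov_y': 70.3236563203053, 'cx': 272.6216401284756, 'cy': 208.9099974760906, 'eye': array([ 273.76697527, -564.6343962 ,  371.81571725]), 'rotation': array([[ 0.33741252, -0.90662752, -0.25333642],
       [-0.94135594, -0.32534527, -0.08943959],
       [-0.00133342,  0.26865778, -0.96323477]])}
```

View pics/scene0.png

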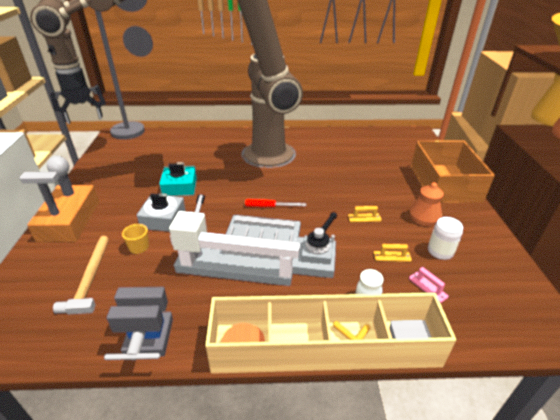

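View pics/top0.png

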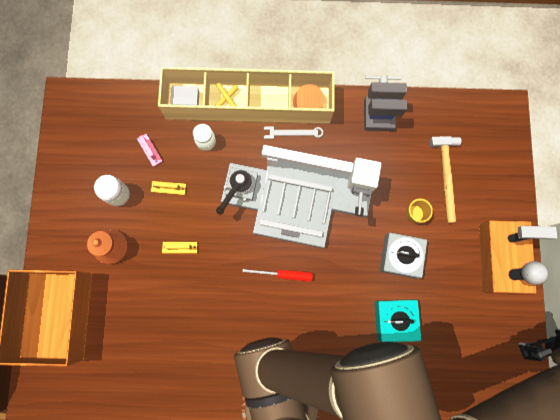

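View pics/wrist0.png

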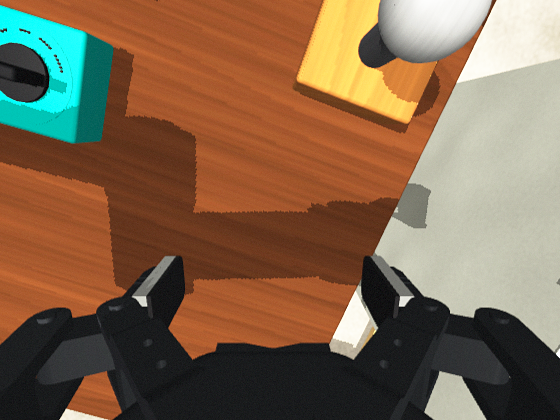

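Run:
```python
import cv2
t=cv2.imread('pics/raw_top0.png')
cv2.imwrite('pics/c1.png',cv2.resize(t[80:290,80:280],None,fx=3.8,fy=2.85*1.0) if 0 else cv2.resize(t[130:280,80:280],None,fx=4,fy=4,interpolation=cv2.INTER_CUBIC))
cv2.imwrite('pics/c2.png',cv2.resize(t[130:280,210:410],None,fx=4,fy=4,interpolation=cv2.INTER_CUBIC))
cv2.imwrite('pics/c3.png',cv2.resize(t[220:350,350:450],None,fx=4,fy=4,interpolation=cv2.INTER_CUBIC))
s=cv2.imread('pics/raw_scene0.png')
cv2.imwrite('pics/c4.png',cv2.resize(s[180:380,200:460],None,fx=3,fy=3,interpolation=cv2.INTER_CUBIC))
```

```text
(no output)
```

View pics/c1.png

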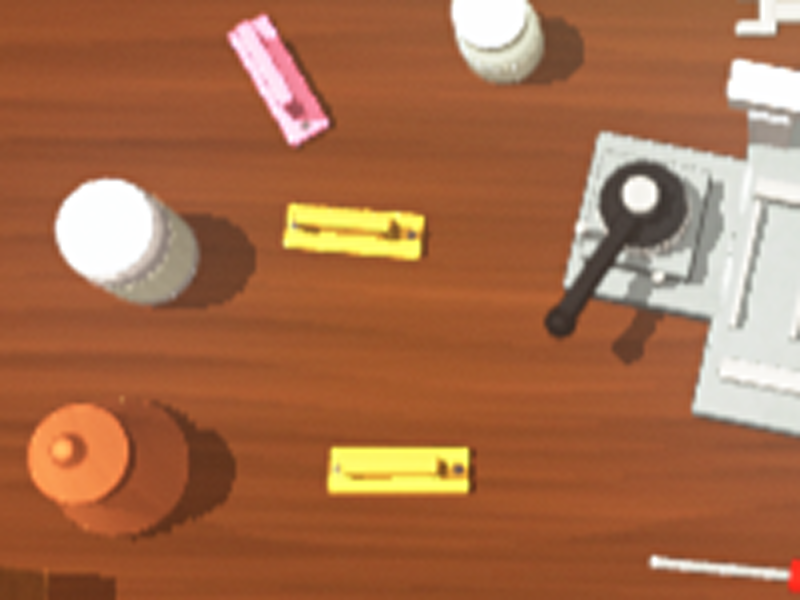

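View pics/c2.png

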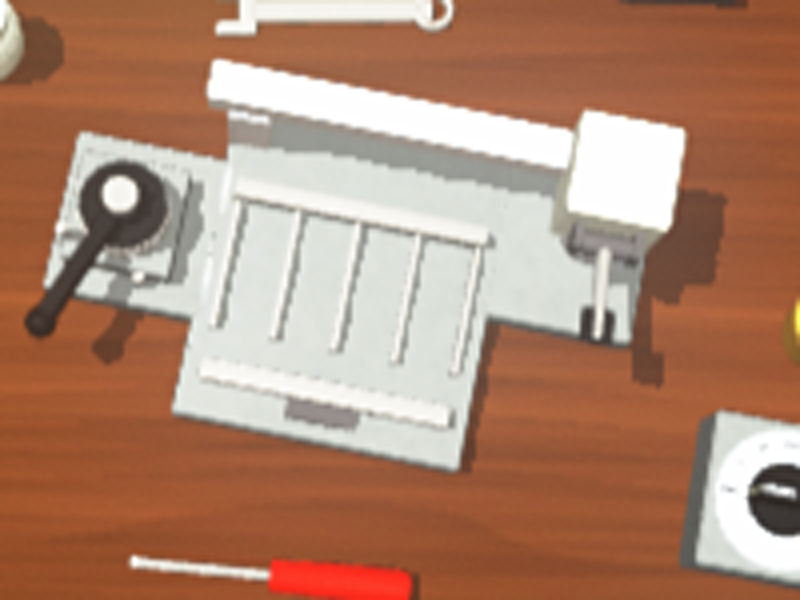

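View pics/c3.png

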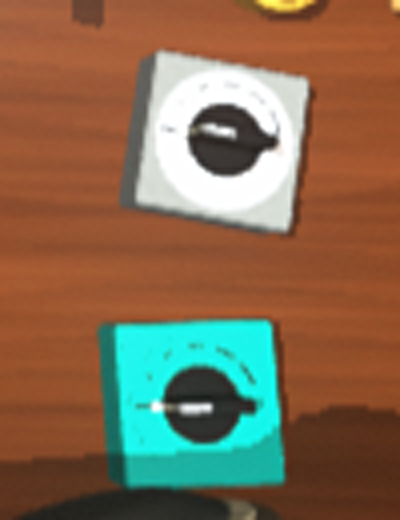

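View pics/c4.png

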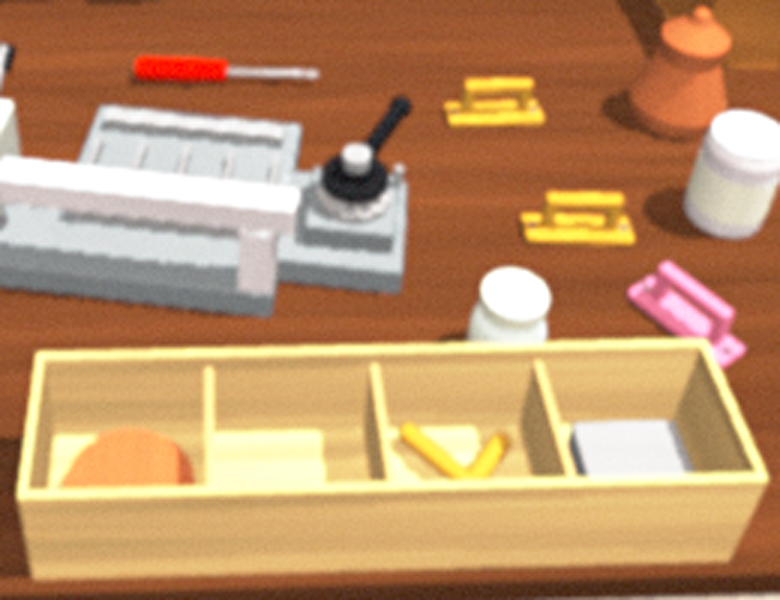

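Run:
```python
from h import *
from scipy.optimize import least_squares
c=get_calibration('top')
P=lambda u,v:(210+u/4,130+v/4)
D=[((60,88,50),(236,198)),((60,-88,50),(488,245)),
((67,-130,163),(568,222)),((67,-200,163),(658,241)),
((-60.5,80,46),(206,362)),((-60.5,-88,46),(452,408)),
((105,-115,130),(570,166)),]
for m,(u,v) in D:
    print(m,ray(c,*P(u,v),m[2]).round(1))
def f(p):
    r=[]
    R=np.array([[np.cos(p[2]),-np.sin(p[2]),0],[np.sin(p[2]),np.cos(p[2]),0],[0,0,1]])
    for m,(u,v) in D:
        r.append(np.array(proj(c,R@np.array(m)+[p[0],p[1],0]))-P(u,v))
    return np.array(r).ravel()
s=least_squares(f,[400,0,-.2],loss='soft_l1'); print(s.x,f(s.x).reshape(-1,2).round(1))
for n,pts,z in [('rib',[(358,225),(336,350)],42),('ribends',[(218,325),(276,337),(336,350),(396,362),(456,374)],42)]:
    for u,v in pts: print(n,ray(c,*P(u,v),z).round(1))
Q=lambda u,v:(80+u/4,130+v/4)
for n,pts,z in [('A',[(289,206),(425,215),(421,259),(284,248)],8),('B',[(332,448),(471,448),(469,494),(329,493)],8),('lever hub',[(640,195)],110),('ball',[(561,321)],86)]:
    for u,v in pts: print(n,ray(c,*Q(u,v),z).round(1))
S=lambda u,v:(350+u/4,220+v/4)
for n,pts,z in [('sel',[(231,140)],97),('selbox',[(158,50),(310,78),(293,235),(136,205)],55),('stylus',[(0,0)],0)]:
    for u,v in pts: print(n,ray(c,*S(u,v),z).round(1))
```

```text
(60, 88, 50) [625.8  49.9  50. ]
(60, -88, 50) [ 595.8 -131.4   50. ]
(67, -130, 163) [ 586.6 -169.3  163. ]
(67, -200, 163) [ 575.3 -228.3  163. ]
(-60.5, 80, 46) [506.6  68.1  46. ]
(-60.5, -88, 46) [ 478.  -106.7   46. ]
(105, -115, 130) [ 633.7 -176.6  130. ]
[ 5.50964757e+02 -2.85313491e+01 -1.98025250e-01] [[ 1.4 -0.4]
 [-1.7  1.1]
 [-0.1 -1.7]
 [ 3.6 -0.7]
 [ 2.2 -0.2]
 [-1.3  1.3]
 [-5.4  0.7]]
rib [610.1 -38.5  42. ]
rib [518.2 -24.1  42. ]
ribends [534.2  60.4  42. ]
ribends [526.5  18.8  42. ]
ribends [518.2 -24.1  42. ]
ribends [510.6 -67.   42. ]
ribends [ 503.  -109.8   42. ]
A [621.4 395.2   8. ]
A [617.2 294.6   8. ]
A [583.9 295.6   8. ]
A [589.6 396.7   8. ]
B [442.8 351.6   8. ]
B [445.2 251.5   8. ]
B [411.9 251.2   8. ]
B [410.3 351.6   8. ]
lever hub [610.6 128.6 110. ]
ball [525.9 181.5  86. ]
sel [ 413.9 -330.5   97. ]
selbox [ 479.9 -293.    55. ]
selbox [ 462.7 -399.7   55. ]
selbox [ 353.1 -384.1   55. ]
selbox [ 371.2 -275.6   55. ]
stylus [ 522.  -191.1    0. ]
```

```bash
cat >> h.py <<'E'
def plan(T,zyaw,n=None):
    """print final shift (m) in tool axes, and turn, to reach TCP T with jaw yaw zyaw"""
    s=state(); R=np.array(s['eef_rot']); p=np.array(s['position'])
    d=R.T@(np.array(T,float)-p)/1000
    cy=np.arctan2(R[1,2],R[0,2]); a=-(zyaw-cy); a=(a+np.pi)%(2*np.pi)-np.pi
    k=max(np.linalg.norm(d)/.0625,abs(a)/np.radians(10.7))
    print('pos',p.round(1),'zyaw',round(cy,3),'j1',s['joint_positions'].round(2)[[0,5]],'t',round(s['time_s'],2),'gap',round(s['finger_gap'],1))
    print('delta',d.round(4),'turn',round(a,3),'rows>=',round(k,1))
    return d,a
E
python3 - <<'E'
from h import *
plan((340,0,330),0); plan((430,300,250),0)
E
```

```text
pos [ 210.5 -587.8  230.3] zyaw -1.227 j1 [-1.3  -0.07] t 0.15 gap 85.4
delta [-0.3201 -0.0987 -0.5099] turn -1.227 rows>= 9.8
pos [ 210.5 -587.8  230.3] zyaw -1.227 j1 [-1.3  -0.07] t 0.15 gap 85.4
delta [-0.5059 -0.0182 -0.7619] turn -1.227 rows>= 14.6
```

Emit:
play_rows:
  deltas:
    - [[100,-0.32,-0.1,-0.51,-1.227],[100,-0.32,-0.1,-0.51,-1.227],[100,-0.32,-0.1,-0.51,-1.227],[100,-0.32,-0.1,-0.51,-1.227],[100,-0.32,-0.1,-0.51,-1.227],[100,-0.32,-0.1,-0.51,-1.227],[100,-0.32,-0.1,-0.51,-1.227],[100,-0.32,-0.1,-0.51,-1.227]]
  squeeze: 60

```text
time_s: 1.15
position: [316.5, -104.9, 313.5]
eef_rot: [[-0.001, 0.001, 1.0], [-1.0, -0.0, -0.001], [0.0, -1.0, 0.001]]
wrist_force: [0.9, 0.3, 0.4]
finger_gap: 85.1
```

Run:
```python
from h import *
plan((520,-70,330),0)
```

```text
pos [ 316.5 -104.9  313.5] zyaw -0.001 j1 [-0.45 -0.45] t 1.15 gap 85.1
delta [-0.035  -0.0162  0.2035] turn -0.001 rows>= 3.3
```

Emit:
play_rows:
  deltas:
    - [[100,-0.035,-0.016,0.203,0],[100,-0.035,-0.016,0.203,0],[100,-0.035,-0.016,0.203,0],[100,-0.035,-0.016,0.203,0],[100,-0.035,-0.016,0.203,0],[100,-0.035,-0.016,0.203,0]]

```text
time_s: 1.9
position: [518.5, -71.8, 328.7]
eef_rot: [[-0.0, -0.002, 1.0], [-1.0, 0.0, -0.0], [-0.0, -1.0, -0.002]]
wrist_force: [0.3, -0.6, 0.5]
finger_gap: 85.6
```

Run:
```python
from h import *
print(state()['position'])
print(get_calibration('wrist')); snap('wrist','w1'); snap('top','t1')
```

```text
[518.52224974 -71.77092438 328.66213395]
{'fov_y': 70.3236563203053, 'cx': 272.6216401284756, 'cy': 208.9099974760906, 'eye': array([517.84513363,  -3.22001001, 470.31794046]), 'rotation': array([[ 9.99999400e-01,  5.10988776e-04, -9.69186453e-04],
       [ 2.30710332e-04, -9.62955955e-01, -2.69658629e-01],
       [-1.07107640e-03,  2.69658244e-01, -9.62955494e-01]])}
```

View pics/w1.png

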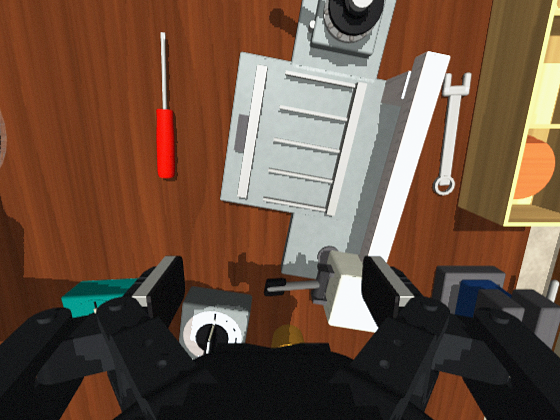

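View pics/t1.png

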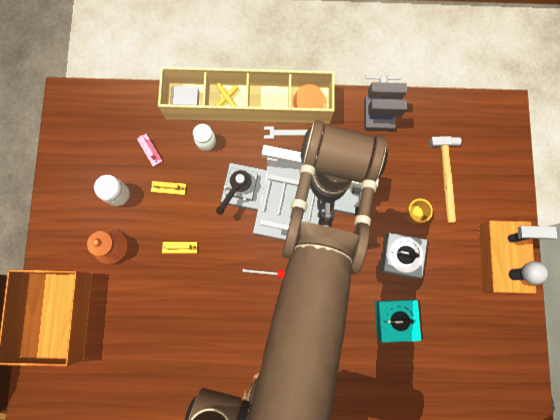

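Run:
```python
import cv2
t=cv2.imread('pics/raw_w1.png')
cv2.imwrite('pics/c5.png',cv2.resize(t[40:220,215:395],None,fx=3.3,fy=3.3,interpolation=cv2.INTER_CUBIC))
```

```text
(no output)
```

View pics/c5.png

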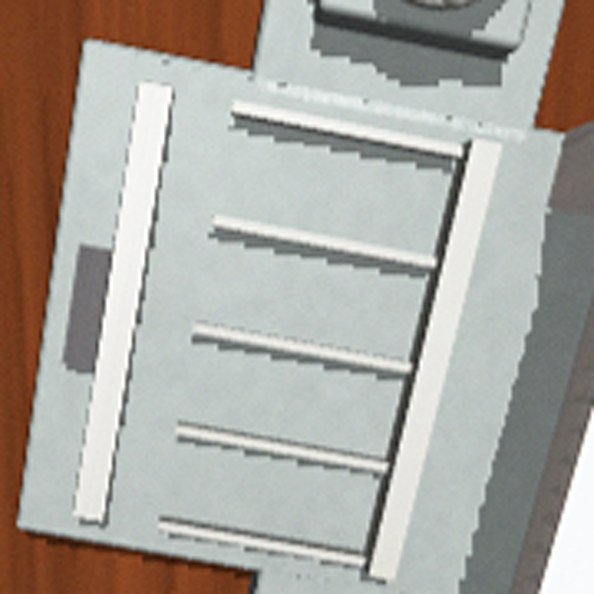

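Run:
```python
from h import *
c=get_calibration('wrist')
P=lambda u,v:(215+u/3.3,40+v/3.3)
for n,pts,z in [('fence',[(472,141),(368,577)],50),('jaw',[(172,88),(104,522)],46),('rn',[(233,108),(212,222),(193,330),(178,430),(160,523)],42),('rf',[(460,150),(435,262),(410,370),(385,467),(362,563)],42)]:
    a=np.array([ray(c,*P(u,v),z) for u,v in pts]); print(n,a.round(1).tolist())
    d=a[0]-a[-1]; print(-np.arctan2(d[0],d[1]),np.linalg.norm(d))
```

```text
fence [[629.6, 50.4, 50.0], [597.1, -130.4, 50.0]]
-0.17806148979442843 183.70929111484648
jaw [[510.6, 70.4, 46.0], [479.4, -106.1, 46.0]]
-0.17455848774968827 179.20500036918438
rn [[534.9, 63.7, 42.0], [526.7, 20.4, 42.0], [518.9, -23.1, 42.0], [512.4, -65.7, 42.0], [504.2, -107.5, 42.0]]
-0.177747834713932 173.9954363464334
rf [[627.2, 48.0, 42.0], [619.9, 4.5, 42.0], [612.2, -39.9, 42.0], [603.7, -82.1, 42.0], [595.6, -126.2, 42.0]]
-0.17938380172247792 177.0661939139666
```

Run:
```python
from h import *
plan((428,290,200),0.0)
```

```text
pos [518.5 -72.  329.1] zyaw -0.001 j1 [-0.22 -0.22] t 2.0 gap 85.2
delta [-0.3619  0.1292 -0.0906] turn -0.001 rows>= 6.3
```

Emit:
play_rows:
  deltas:
    - [[100,-0.362,0.129,-0.09,0],[100,-0.362,0.129,-0.09,0],[100,-0.362,0.129,-0.09,0],[100,-0.362,0.129,-0.09,0],[100,-0.362,0.129,-0.09,0],[100,-0.362,0.129,-0.09,0],[100,-0.362,0.129,-0.09,0],[100,-0.362,0.129,-0.09,0]]

```text
time_s: 3.0
position: [428.9, 290.2, 200.1]
eef_rot: [[0.002, -0.0, 1.0], [-1.0, -0.001, 0.002], [0.001, -1.0, -0.0]]
wrist_force: [-0.2, -0.8, 0.6]
finger_gap: 85.4
```

Run:
```python
from h import *
print(state()['position'])
snap('wrist','w2')
```

```text
[428.94759327 290.20629617 200.06797283]
```

View pics/w2.png

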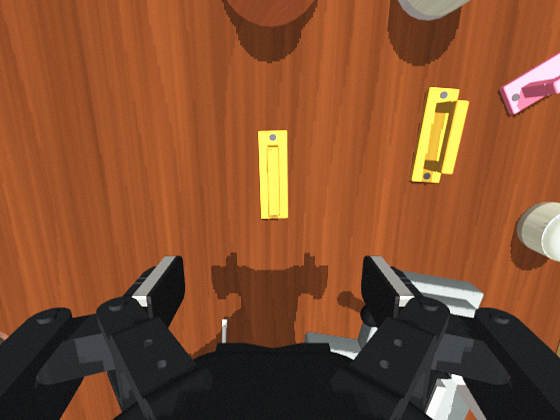

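Run:
```python
from h import *
c=get_calibration('wrist')
for n,pts in [('B',[(259,131),(286,130),(288,217),(262,219)]),('A',[(430,88),(459,89),(436,183),(412,180)])]:
    a=np.array([ray(c,u,v,8) for u,v in pts]); print(n,a.round(1).tolist(),a.mean(0).round(1))
    d=(a[0]+a[1]-a[2]-a[3]); print('jaw yaw',np.arctan2(-d[0],d[1]),np.linalg.norm(d)/2)
m=np.array(ray(c,272,146,46))
print('B bar',[ray(c,u,v,46).round(1) for u,v in [(266.5,149),(279,149),(281,215),(268,215)]])
plan((428,299,21),0.02)
```

```text
B [[414.4, 352.0, 8.0], [443.6, 353.1, 8.0], [447.3, 254.4, 8.0], [416.7, 251.9, 8.0]] [430.5 302.9   8. ]
jaw yaw 0.03024065867842712 99.45246866084383
A [[593.7, 395.7, 8.0], [624.2, 394.8, 8.0], [615.0, 295.0, 8.0], [587.3, 298.4, 8.0]] [605.1 346.    8. ]
jaw yaw -0.07916538630826005 98.86683077743243
B bar [array([423.1, 335.7,  46. ]), array([435.3, 335.7,  46. ]), array([437.9, 268.4,  46. ]), array([424.4, 268.4,  46. ])]
pos [429.8 289.5 200.6] zyaw 0.001 j1 [0.51 0.51] t 3.05 gap 85.7
delta [-0.0097  0.1796 -0.0019] turn -0.019 rows>= 2.9
```

Emit:
play_rows:
  deltas:
    - [[100,-0.012,0.06,0,-0.03],[100,-0.012,0.12,0,-0.03],[100,-0.012,0.15,0,-0.03],[100,-0.012,0.17,0,-0.03],[100,-0.012,0.179,0,-0.03],[100,-0.012,0.179,0,-0.03]]

```text
time_s: 3.8
position: [430.5, 301.3, 21.6]
eef_rot: [[0.028, 0.0, 1.0], [-1.0, -0.0, 0.028], [0.0, -1.0, 0.0]]
wrist_force: [-1.2, -0.3, 0.4]
finger_gap: 85.5
```

Emit:
play_rows:
  deltas:
    - [[0,0,0,0,0],[0,0,0,0,0],[0,0,0,0,0],[0,0,0,0,0],[0,0,0,0,0],[0,0,0,0,0],[0,0,0,0,0],[0,0,0,0,0]]
  squeeze: 60

```text
time_s: 4.8
position: [429.4, 302.5, 21.6]
eef_rot: [[0.03, -0.0, 1.0], [-1.0, 0.0, 0.03], [-0.0, -1.0, -0.0]]
wrist_force: [-3.0, -0.1, 5.9]
finger_gap: 11.0
```

Run:
```python
from h import *
s=state();print(s['position'],s['finger_gap'],s['wrist_force'])
snap('wrist','w3')
```

```text
[429.43995952 302.45853238  21.5766911 ] 11.046414462341367 [-2.95510878 -0.05260015  5.86046714]
```

View pics/w3.png

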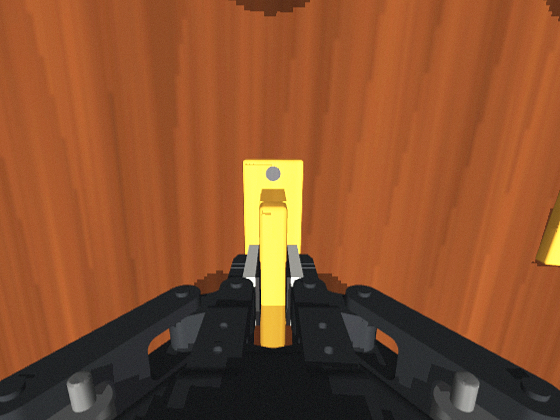

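Emit:
play_rows:
  deltas:
    - [[0,0,-0.04,0,0],[0,0,-0.1,0,0],[0,0,-0.16,0,0],[0,0,-0.2,0,0],[0,0,-0.2,0,0]]

```text
time_s: 5.48
position: [432.0, 303.6, 224.4]
eef_rot: [[0.03, 0.007, 1.0], [-1.0, 0.004, 0.03], [-0.004, -1.0, 0.007]]
wrist_force: [0.5, -0.3, -3.7]
finger_gap: 10.7
```

Run:
```python
from h import *
s=state();print(s['position'],s['finger_gap'],s['wrist_force'])
snap('wrist','w4')
plan((557.4,-7.6,200),1.393)
```

```text
[431.99409972 303.58492172 224.39672438] 10.656518638652047 [ 0.46659753 -0.28635997 -3.69307871]
pos [430.  302.4 221.4] zyaw 0.03 j1 [0.53 0.5 ] t 5.53 gap 10.9
delta [0.3138 0.0214 0.1179] turn -1.363 rows>= 7.3
```

View pics/w4.png

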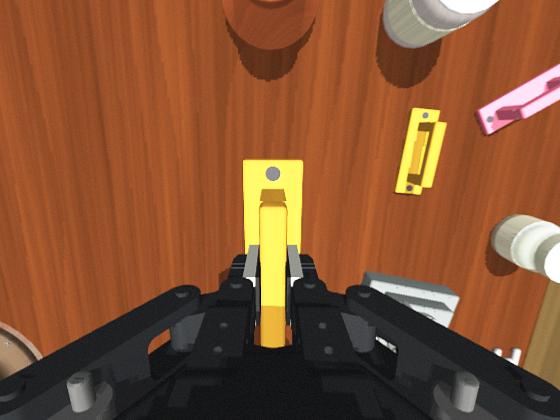

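Run:
```python
from h import *
c=get_calibration('wrist'); s=state(); p=s['position']
for u,v in [(244,160),(303,160)]:
    print(np.array(s['eef_rot']).T@(ray(c,u,v,p[2]-13.6)-p), s['time_s'])
```

```text
[-51.33051573  13.61020554 -15.60621543] 5.525
[-51.33216892  13.66685918  14.91394077] 5.525
```

Emit:
play_rows:
  deltas:
    - [[0,0.314,0.0,0.118,-1.363],[0,0.314,0.0,0.118,-1.363],[0,0.314,0.0,0.118,-1.363],[0,0.314,0,0.118,-1.363],[0,0.314,0,0.118,-1.363],[0,0.314,0,0.118,-1.363],[0,0.314,0,0.118,-1.363],[0,0.314,0,0.118,-1.363]]

```text
time_s: 6.52
position: [554.5, -9.1, 216.5]
eef_rot: [[0.985, -0.008, 0.174], [-0.174, 0.001, 0.985], [-0.008, -1.0, -0.001]]
wrist_force: [0.7, 0.3, -4.1]
finger_gap: 10.9
```

Run:
```python
from h import *
snap('wrist','w5')
plan((557.4,-7.6,80),1.393)
```

```text
pos [554.4  -8.7 216.5] zyaw 1.399 j1 [-0.09 -1.49] t 6.58 gap 11.0
delta [0.0039 0.1365 0.0016] turn 0.006 rows>= 2.2
```

View pics/w5.png

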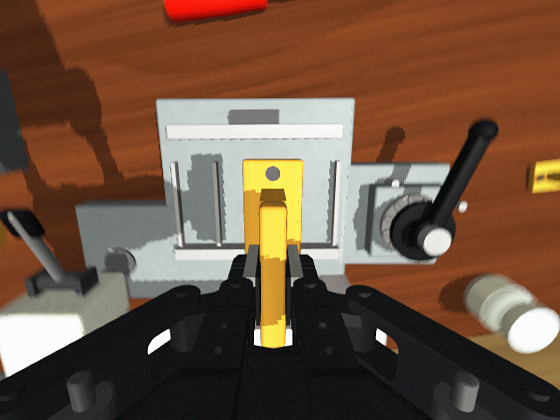

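Emit:
play_rows:
  deltas:
    - [[0,0.005,0.05,0.0015,0.006],[0,0.005,0.1,0.0015,0.006],[0,0.005,0.136,0.0015,0.006],[0,0.005,0.139,0.0015,0.006],[0,0.005,0.139,0.0015,0.006]]

```text
time_s: 7.2
position: [561.8, -7.3, 81.5]
eef_rot: [[0.983, -0.001, 0.183], [-0.183, 0.0, 0.983], [-0.001, -1.0, -0.0]]
wrist_force: [-0.1, 0.2, -3.0]
finger_gap: 10.7
```

Run:
```python
from h import *
snap('wrist','w6',crop=(130,20,410,260),scale=2.8)
plan((558.4,-7.8,60),1.393)
c=get_calibration('wrist')
def M(x,y,z):
    a=-.178;return (553.5+np.cos(a)*x-np.sin(a)*y,-29.3+np.sin(a)*x+np.cos(a)*y,z)
for q in [(-40,0,42),(-40,44,42),(0,0,42),(0,44,42)]: 
    u,v=proj(c,M(*q)); print(q,(u-130)*2.8,(v-20)*2.8)
```

```text
pos [563.   -7.5  82.9] zyaw 1.387 j1 [-0.09 -1.48] t 7.25 gap 10.8
delta [-0.0045  0.0229 -0.0012] turn -0.006 rows>= 0.4
(-40, 0, 42) 291.0994774053566 407.7843456480147
(-40, 44, 42) 492.8033328535915 406.6107165080378
(0, 0, 42) 298.2018855051232 581.1179400034428
(0, 44, 42) 488.554951918833 580.0858831297971
```

View pics/w6.png

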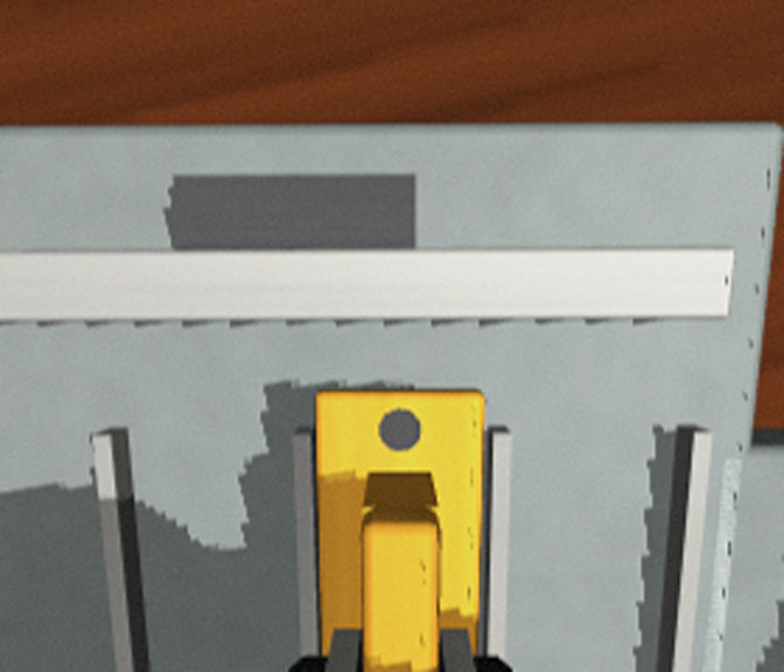

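Emit:
play_rows:
  deltas:
    - [[0,-0.003,0.0,0.001,-0.006],[0,-0.003,0.01,0.001,-0.006],[0,-0.003,0.02,0.001,-0.006],[0,-0.003,0.026,0.001,-0.006],[0,-0.003,0.029,0.001,-0.006],[0,-0.003,0.029,0.001,-0.006]]

```text
time_s: 8.0
position: [559.2, -5.9, 52.7]
eef_rot: [[0.984, -0.001, 0.177], [-0.177, 0.0, 0.984], [-0.001, -1.0, -0.0]]
wrist_force: [-0.6, -0.3, -2.7]
finger_gap: 10.6
```

Run:
```python
from h import *
s=state();print(s['position'],s['wrist_force'])
snap('wrist','w7',crop=(130,20,410,260),scale=2.8)
```

```text
[559.15623421  -5.90841068  52.730465  ] [-0.62307287 -0.29193208 -2.67975288]
```

View pics/w7.png

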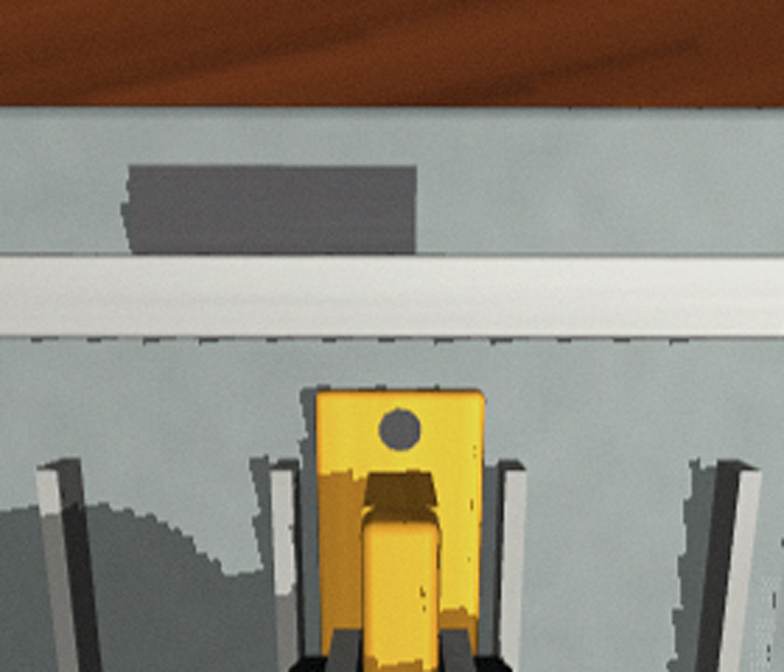

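Emit:
play_rows:
  deltas:
    - [[0,0,0.001,0,0],[40,0,0.001,0,0],[40,0,0.001,0,0],[40,0,0.001,0,0],[40,0,0.001,0,0],[40,0,-0.03,0,0],[40,0,-0.09,0,0],[40,0,-0.15,0,0]]

```text
time_s: 9.05
position: [558.8, -5.9, 204.2]
eef_rot: [[0.984, -0.001, 0.177], [-0.177, 0.0, 0.984], [-0.001, -1.0, -0.0]]
wrist_force: [1.1, 0.5, -0.7]
finger_gap: 34.0
```

Run:
```python
from h import *
snap('wrist','w8')
plan((605,346,200),-0.07)
```

```text
pos [564.9  -6.3 214.3] zyaw 1.393 j1 [-0.09 -1.48] t 9.1 gap 34.1
delta [-0.023   0.0144  0.3538] turn 1.463 rows>= 7.8
```

View pics/w8.png

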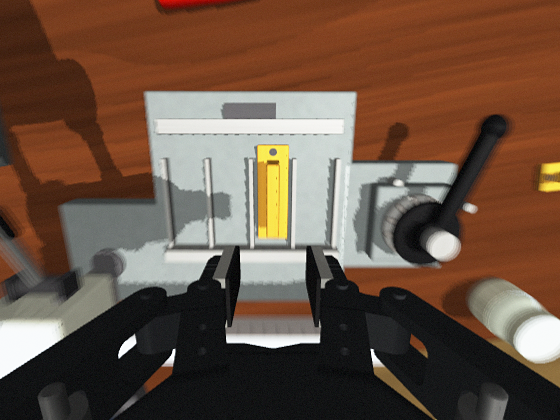

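Emit:
play_rows:
  deltas:
    - [[100,-0.02,0.0,0.335,1.463],[100,-0.02,0.0,0.335,1.463],[100,-0.02,0,0.335,1.463],[100,-0.02,0,0.335,1.463],[100,-0.02,0,0.335,1.463],[100,-0.02,0,0.335,1.463],[100,-0.02,0,0.335,1.463],[100,-0.02,0,0.335,1.463]]

```text
time_s: 10.1
position: [598.6, 328.3, 202.5]
eef_rot: [[-0.071, -0.001, 0.997], [-0.997, -0.0, -0.071], [0.0, -1.0, -0.0]]
wrist_force: [-0.7, 0.4, -0.5]
finger_gap: 85.4
```

Emit:
play_rows:
  deltas:
    - [[100,0,0,0,0],[100,0,0,0,0]]

```text
time_s: 10.35
position: [598.9, 327.2, 203.0]
eef_rot: [[-0.064, -0.0, 0.998], [-0.998, -0.0, -0.064], [0.0, -1.0, -0.0]]
wrist_force: [-0.7, -0.2, -0.3]
finger_gap: 85.6
```

Run:
```python
from h import *
snap('wrist','w9')
plan((605,346,21),-0.07)
```

```text
pos [599.  327.1 203.1] zyaw -0.064 j1 [0.44 0.5 ] t 10.4 gap 85.3
delta [-0.0192  0.1821  0.0048] turn 0.006 rows>= 2.9
```

View pics/w9.png

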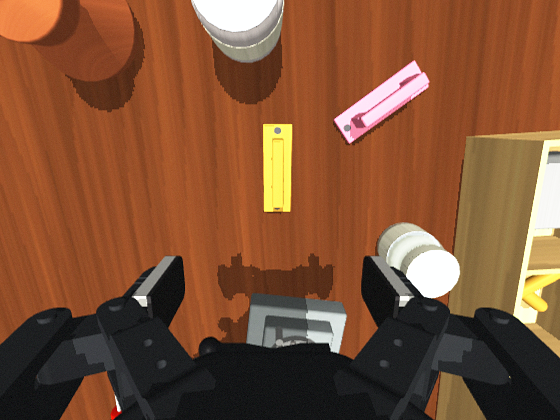

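Run:
```python
from h import *
c=get_calibration('wrist')
for n,pts in [('A',[(264,125),(292,124),(291,211),(264,212)])]:
    a=np.array([ray(c,u,v,8) for u,v in pts]); print(n,a.round(1).tolist(),a.mean(0).round(1))
    d=(a[0]+a[1]-a[2]-a[3]); y=np.arctan2(-d[0],d[1]); print('jaw yaw',y,np.linalg.norm(d)/2)
m=a.mean(0)
plan((m[0],m[1]-.5,21.3),y)
```

```text
A [[593.3, 396.5, 8.0], [623.8, 395.6, 8.0], [618.0, 297.5, 8.0], [586.3, 298.3, 8.0]] [605.3 347.    8. ]
jaw yaw -0.06509796109011673 98.44010725411329
pos [599.  327.1 203.1] zyaw -0.064 j1 [0.44 0.5 ] t 10.4 gap 85.3
delta [-0.0197  0.1818  0.0051] turn 0.001 rows>= 2.9
```

Emit:
play_rows:
  deltas:
    - [[100,-0.02,0.05,0.005,0],[100,-0.02,0.11,0.005,0],[100,-0.02,0.15,0.005,0],[100,-0.02,0.17,0.005,0],[100,-0.02,0.181,0.005,0],[100,-0.02,0.181,0.005,0]]

```text
time_s: 11.15
position: [605.9, 347.2, 22.8]
eef_rot: [[-0.066, 0.001, 0.998], [-0.998, 0.0, -0.066], [-0.001, -1.0, 0.001]]
wrist_force: [-0.1, 0.3, -1.1]
finger_gap: 85.6
```

Emit:
play_rows:
  deltas:
    - [[0,0,0,0,0],[0,0,0,0,0],[0,0,0,0,0],[0,0,0,0,0],[0,0,0,0,0],[0,0,0,0,0],[0,0,0,0,0],[0,0,0,0,0]]

```text
time_s: 12.15
position: [605.3, 347.1, 22.8]
eef_rot: [[-0.066, -0.0, 0.998], [-0.998, 0.0, -0.066], [-0.0, -1.0, -0.0]]
wrist_force: [-1.9, -0.3, 4.6]
finger_gap: 10.7
```

Emit:
play_rows:
  deltas:
    - [[0,0,-0.04,0,0],[0,0,-0.1,0,0],[0,0,-0.16,0,0],[0,0,-0.2,0,0],[0,0,-0.2,0,0],[0,0,-0.2,0,0],[0,0,-0.2,0,0]]

```text
time_s: 13.02
position: [603.2, 345.9, 217.7]
eef_rot: [[-0.066, -0.006, 0.998], [-0.998, -0.003, -0.066], [0.004, -1.0, -0.006]]
wrist_force: [0.1, 0.2, -3.8]
finger_gap: 10.8
```

Run:
```python
from h import *
s=state();print(s['position'],s['finger_gap'],s['wrist_force'])
snap('wrist','w10')
def M(x,y):
    a=-.178;return (554+np.cos(a)*x-np.sin(a)*y,-27.5+np.sin(a)*x+np.cos(a)*y)
print(M(1,-66)); plan((*M(1,-66),200),1.393)
```

```text
[603.23799131 345.85425372 217.70064919] 10.818657934861749 [ 0.12892635  0.21938066 -3.7882259 ]
(np.float64(543.2981388506707), np.float64(-92.63424727392248))
pos [603.5 346.  218.1] zyaw -0.066 j1 [0.46 0.52] t 13.07 gap 10.6
delta [ 0.4416  0.0197 -0.031 ] turn -1.459 rows>= 7.8
```

View pics/w10.png

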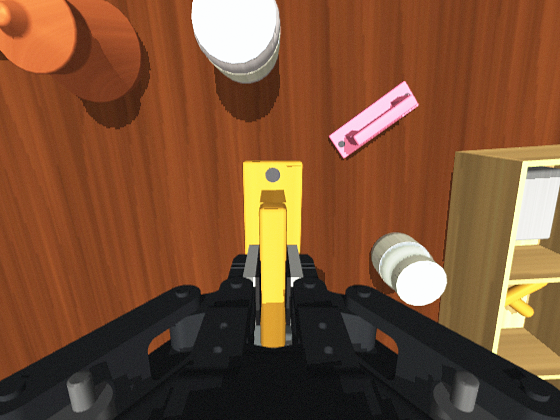

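Emit:
play_rows:
  deltas:
    - [[0,0.441,0.0,-0.031,-1.459],[0,0.441,0.0,-0.031,-1.459],[0,0.441,0,-0.031,-1.459],[0,0.441,0,-0.031,-1.459],[0,0.441,0,-0.031,-1.459],[0,0.441,0,-0.031,-1.459],[0,0.441,0,-0.031,-1.459],[0,0.441,0,-0.031,-1.459]]

```text
time_s: 14.08
position: [543.7, -93.9, 220.7]
eef_rot: [[0.982, -0.003, 0.191], [-0.191, -0.0, 0.982], [-0.002, -1.0, -0.001]]
wrist_force: [0.0, 0.8, -1.9]
finger_gap: 10.4
```

Emit:
play_rows:
  deltas:
    - [[0,0,0,0,0],[0,0,0,0,0],[0,0,0,0,0]]

```text
time_s: 14.45
position: [545.2, -89.8, 221.7]
eef_rot: [[0.981, -0.001, 0.193], [-0.193, 0.001, 0.981], [-0.001, -1.0, 0.0]]
wrist_force: [-0.3, -0.2, -3.1]
finger_gap: 11.1
```

Run:
```python
from h import *
plan((543.3,-92.6,82),1.393)
snap('wrist','w11')
```

```text
pos [545.2 -89.8 221.7] zyaw 1.377 j1 [-0.24 -1.62] t 14.45 gap 11.1
delta [-0.0012  0.1397 -0.0032] turn -0.016 rows>= 2.2
```

View pics/w11.png

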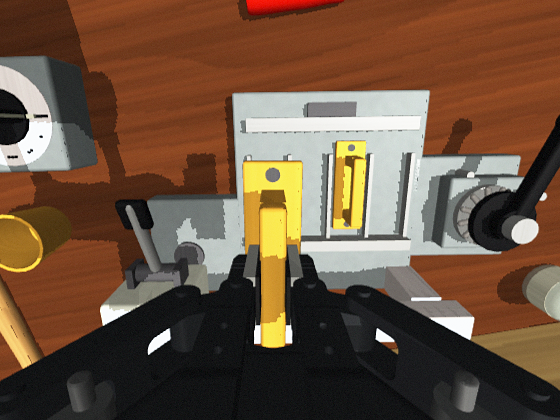

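Emit:
play_rows:
  deltas:
    - [[0,-0.001,0.05,-0.003,-0.016],[0,-0.001,0.1,-0.003,-0.016],[0,-0.001,0.135,-0.003,-0.016],[0,-0.001,0.14,-0.003,-0.016],[0,-0.001,0.14,-0.003,-0.016],[0,-0.001,0.14,-0.003,-0.016]]

```text
time_s: 15.25
position: [545.8, -94.0, 84.5]
eef_rot: [[0.984, 0.004, 0.177], [-0.177, -0.001, 0.984], [0.005, -1.0, -0.0]]
wrist_force: [0.4, 0.2, -2.9]
finger_gap: 10.4
```

Run:
```python
from h import *
plan((543.3,-92.6,53.5),1.393)
snap('wrist','w12',crop=(130,20,410,260),scale=2.8)
```

```text
pos [545.8 -94.   84.5] zyaw 1.392 j1 [-0.25 -1.64] t 15.25 gap 10.4
delta [-0.0028  0.0309  0.001 ] turn -0.001 rows>= 0.5
```

View pics/w12.png

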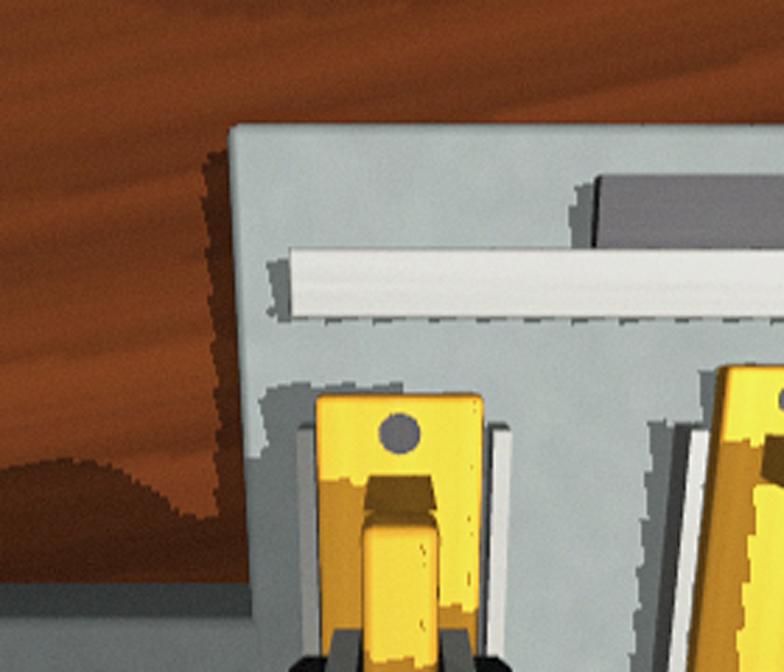

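Emit:
play_rows:
  deltas:
    - [[0,-0.003,0.0,0.001,0],[0,-0.003,0.01,0.001,0],[0,-0.003,0.02,0.001,0],[0,-0.003,0.027,0.001,0],[0,-0.003,0.03,0.001,0],[0,-0.003,0.03,0.001,0]]

```text
time_s: 16.05
position: [539.9, -92.2, 52.7]
eef_rot: [[0.984, -0.003, 0.178], [-0.178, 0.001, 0.984], [-0.003, -1.0, -0.0]]
wrist_force: [-4.6, -0.1, 5.2]
finger_gap: 10.5
```

Run:
```python
from h import *
plan((543.3,-92.6,53),1.393)
snap('wrist','w13',crop=(130,20,410,260),scale=2.8)
```

```text
pos [539.9 -92.2  52.7] zyaw 1.392 j1 [-0.25 -1.64] t 16.05 gap 10.5
delta [ 0.0034 -0.0003  0.0002] turn -0.001 rows>= 0.1
```

View pics/w13.png

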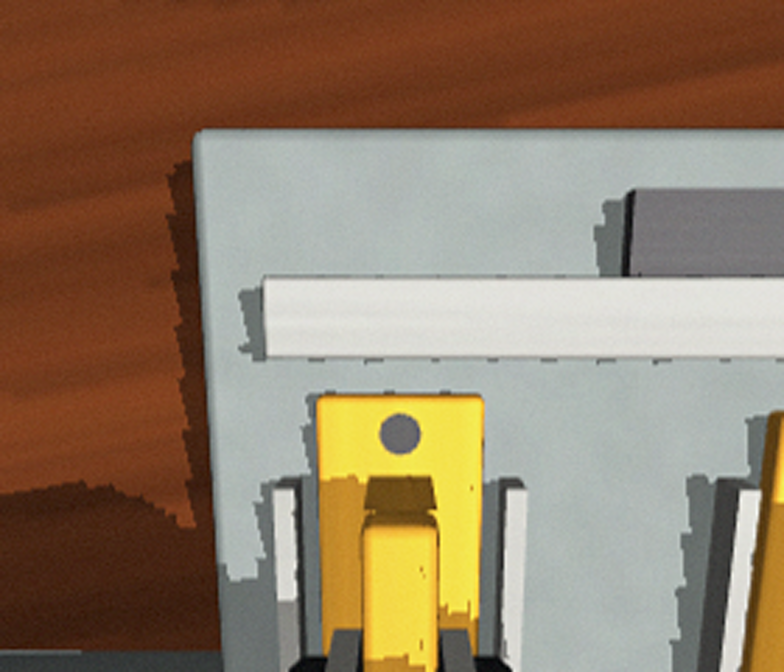

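Emit:
play_rows:
  deltas:
    - [[40,0,0,0,0],[40,0,0,0,0],[40,0,0,0,0],[40,0,0,0,0],[40,0,-0.03,0,0],[40,0,-0.09,0,0],[40,0,-0.14,0,0],[40,0,-0.17,0,0]]

```text
time_s: 17.1
position: [542.3, -92.6, 225.6]
eef_rot: [[0.984, 0.005, 0.178], [-0.178, -0.001, 0.984], [0.005, -1.0, -0.0]]
wrist_force: [0.6, -1.2, -0.5]
finger_gap: 34.1
```

Emit:
play_rows:
  deltas:
    - [[40,0,0,0.05,0],[40,0,0,0.1,0],[100,0,-0.02,0.1,0],[100,0,-0.02,0.1,0],[100,0,-0.02,0.1,0],[100,0,-0.02,0.1,0]]

```text
time_s: 17.85
position: [558.0, 5.6, 241.3]
eef_rot: [[0.984, -0.002, 0.179], [-0.179, 0.0, 0.984], [-0.002, -1.0, -0.0]]
wrist_force: [-0.8, 0.5, -0.5]
finger_gap: 85.4
```

Run:
```python
from h import *
s=state();print(s['position'],s['time_s'])
snap('wrist','w14'); snap('scene','s14')
```

```text
[558.0184098    5.55977532 241.25789391] 17.85
```

View pics/w14.png

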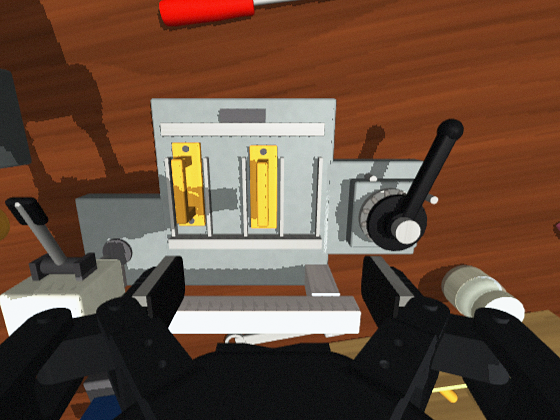

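View pics/s14.png

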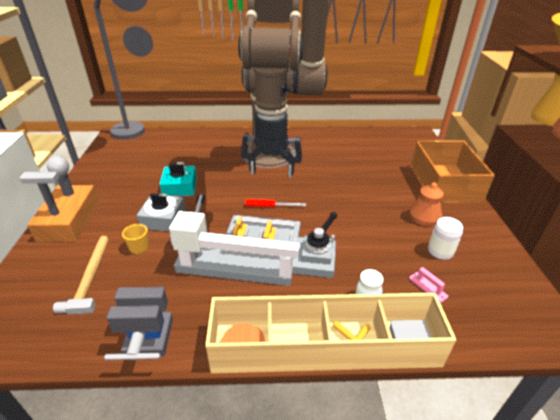

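Run:
```python
from h import *
c=get_calibration('wrist'); np.save('c14.npy',c,allow_pickle=True)
print(ray(c,450,130,86),ray(c,406,232,110),ray(c,393,220,80))
plan((580,150,230),1.0)
```

```text
[524.64549585 185.43260324  86.        ] [611.29027227 127.82678206 110.        ] [608.45304016 127.04780324  80.        ]
pos [558.2   5.6 241.4] zyaw 1.391 j1 [-0.07 -1.46] t 17.95 gap 85.6
delta [-0.0043  0.0114  0.146 ] turn 0.391 rows>= 2.3
```

Emit:
play_rows:
  deltas:
    - [[100,-0.004,0.011,0.146,0.391],[100,-0.004,0.011,0.146,0.391],[100,-0.004,0.011,0.146,0.391],[100,-0.004,0.011,0.146,0.391],[100,-0.004,0.011,0.146,0.391],[100,-0.004,0.011,0.146,0.391]]

```text
time_s: 18.7
position: [580.6, 149.2, 231.2]
eef_rot: [[0.841, -0.0, 0.541], [-0.541, -0.0, 0.841], [0.0, -1.0, -0.0]]
wrist_force: [-0.4, -0.2, 0.5]
finger_gap: 85.6
```

Run:
```python
from h import *
snap('wrist','w15')
s=state();print(s['position'])
```

```text
[580.69886302 149.21698211 231.29948313]
```

View pics/w15.png

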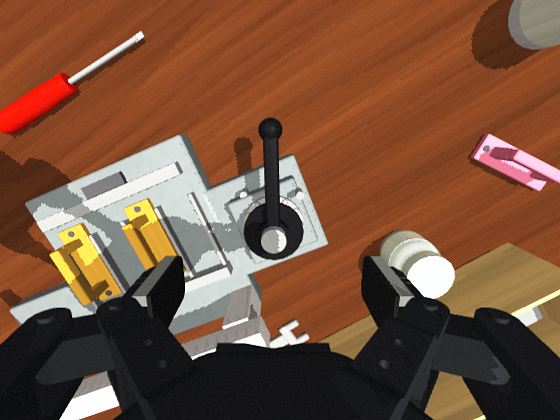

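```bash
python3 - <<'E'
from h import *
from scipy.optimize import least_squares
c2=get_calibration('wrist'); c1=np.load('c14.npy',allow_pickle=True).item()
def tri(a,b):
    f=lambda p:np.r_[np.array(proj(c1,p))-a,np.array(proj(c2,p))-b]
    s=least_squares(f,[560,150,90]); return s.x.round(1),f(s.x).round(1)
print('ball',tri((450,130),(270,129)))
print('knob',tri((406,232),(273,240)))
print('disc',tri((393,219),(273,229.5)))
for z in(86,):print(ray(c2,270,129,z))
for z in(90,94,110):print(z,ray(c2,273,229.5,z),ray(c2,273,240,z))
for y in (160,180): print(ray(c2,264.3,y,94),ray(c2,278.5,y,94))
E
python3 - <<'E'
import cv2
t=cv2.imread('pics/raw_w15.png')
cv2.imwrite('pics/c6.png',cv2.resize(t[105:275,200:340],None,fx=4,fy=3.5,interpolation=cv2.INTER_CUBIC))
E
```

```text
ball (array([523.9, 182.6,  91. ]), array([ 0. , -0.1,  0. ,  0.1]))
knob (array([612.3, 129.4, 106.1]), array([-0. , -0.7,  0.3,  0.6]))
disc (array([611.1, 129.3,  73.6]), array([ 0. ,  1.2, -0.4, -1.1]))
[523.86461844 182.54970919  86.        ]
90 [607.46027058 132.2092378   90.        ] [616.96476989 126.10938245  90.        ]
94 [606.25772859 132.97680545  94.        ] [615.62785856 126.96318647  94.        ]
110 [601.44756063 136.04707604 110.        ] [610.28021322 130.37840256 110.        ]
[544.33445453 163.11415674  94.        ] [551.46333496 174.2145731   94.        ]
[560.06585729 152.84190638  94.        ] [567.32516105 164.14596952  94.        ]
```

View pics/c6.png

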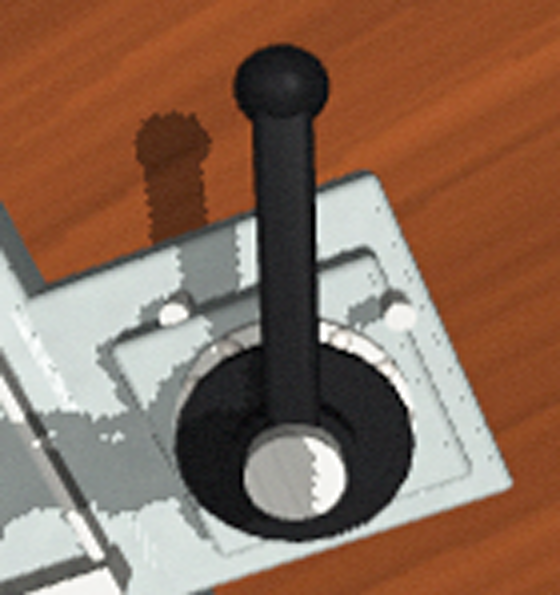

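Run:
```python
from h import *
plan((543.5,171.3,67),1.0235)
```

```text
pos [580.7 149.2 231.3] zyaw 0.999 j1 [ 0.18 -0.82] t 18.75 gap 85.7
delta [-0.0433  0.1643 -0.0015] turn -0.024 rows>= 2.7
```

Emit:
play_rows:
  deltas:
    - [[60,-0.043,0.03,-0.0015,-0.024],[60,-0.043,0.08,-0.0015,-0.024],[60,-0.043,0.12,-0.0015,-0.024],[60,-0.043,0.15,-0.0015,-0.024],[60,-0.043,0.164,-0.0015,-0.024],[60,-0.043,0.164,-0.0015,-0.024]]

```text
time_s: 19.5
position: [543.2, 171.8, 66.6]
eef_rot: [[0.854, -0.002, 0.52], [-0.52, -0.0, 0.854], [-0.001, -1.0, -0.001]]
wrist_force: [0.1, 0.1, -0.3]
finger_gap: 51.0
```

Run:
```python
from h import *
plan((543.5,171.3,67),1.0235)
snap('wrist','w16')
```

```text
pos [543.2 171.8  66.6] zyaw 1.024 j1 [ 0.23 -0.79] t 19.5 gap 51.0
delta [ 0.0005 -0.0004 -0.0003] turn 0.001 rows>= 0.0
```

View pics/w16.png

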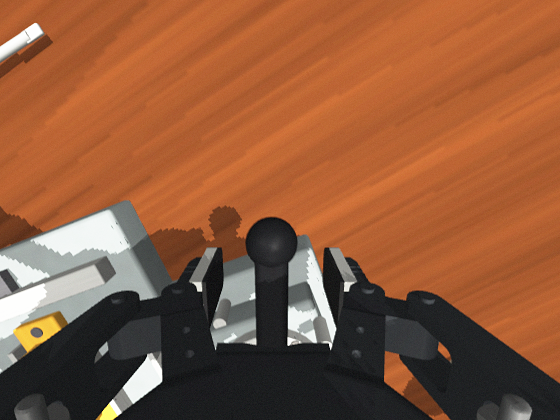

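Emit:
play_rows:
  deltas:
    - [[0,0,0,0,0],[0,0,0,0,0],[0,0,0,0,0],[0,0,0,0,0],[0,0,0,0,0],[0,0,0,0,0]]
  squeeze: 80

```text
time_s: 20.3
position: [544.4, 172.4, 68.1]
eef_rot: [[0.855, 0.001, 0.519], [-0.519, 0.0, 0.855], [0.001, -1.0, 0.001]]
wrist_force: [-1.3, -1.9, 5.8]
finger_gap: 13.0
```

Emit:
play_rows:
  deltas:
    - [[0,0.0004,0,0.008,0.1],[0,0.0016,0,0.0159,0.2],[0,0.0036,0,0.0236,0.3],[0,0.0063,0,0.0312,0.4],[0,0.0098,0,0.0384,0.5],[0,0.0098,0,0.0384,0.5],[0,0.0098,0,0.0384,0.5]]

```text
time_s: 21.18
position: [572.0, 198.9, 66.1]
eef_rot: [[0.505, 0.0, 0.863], [-0.863, -0.002, 0.505], [0.002, -1.0, -0.001]]
wrist_force: [2.0, -3.7, -3.1]
finger_gap: 12.7
```

Run:
```python
from h import *
s=state();print(s['wrist_force'],s['ft_torque'])
plan((543.5,171.3,67),1.0235-.5)
snap('wrist','w17')
```

```text
[ 1.95633012 -3.70724394 -3.09301543] [-0.6353173  -0.45568876  0.27136524]
pos [572.  198.9  66.1] zyaw 0.529 j1 [ 0.26 -0.26] t 21.18 gap 12.7
delta [ 0.0095 -0.0008 -0.0385] turn 0.005 rows>= 0.6
```

View pics/w17.png

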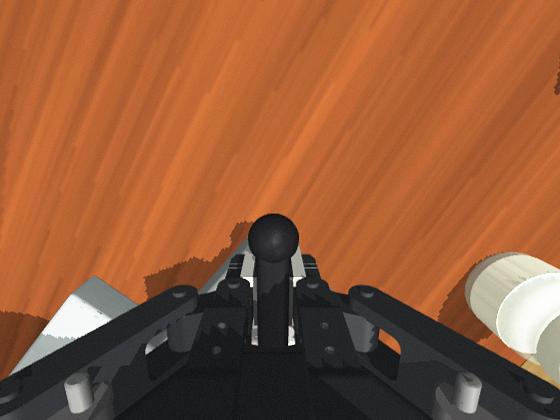

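Emit:
play_rows:
  deltas:
    - [[0,0,-0.006,0,0],[0,0,-0.011,0,0],[0,0,-0.011,0,0],[0,0,-0.011,0,0]]

```text
time_s: 21.72
position: [572.3, 198.9, 76.5]
eef_rot: [[0.504, 0.001, 0.864], [-0.864, -0.002, 0.504], [0.002, -1.0, 0.0]]
wrist_force: [4.7, -4.0, -7.5]
finger_gap: 12.7
```

Emit:
play_rows:
  deltas:
    - [[0,0.0013,0,-0.0143,-0.18],[0,0.0051,0,-0.0282,-0.36],[0,0.0114,0,-0.0411,-0.54],[0,0.0199,0,-0.0528,-0.72],[0,0.0303,0,-0.0627,-0.9],[0,0.0423,0,-0.0706,-1.08],[0,0.0423,0,-0.0706,-1.08],[0,0.0423,0,-0.0706,-1.08]]

```text
time_s: 22.72
position: [532.2, 127.8, 77.3]
eef_rot: [[0.999, 0.001, -0.034], [0.034, -0.0, 0.999], [0.001, -1.0, -0.0]]
wrist_force: [4.2, -3.3, -8.5]
finger_gap: 13.0
```

Run:
```python
from h import *
s=state();print(s['wrist_force'],s['ft_torque'])
plan((543.5,171.3,67),1.0235)
snap('wrist','w18');snap('top','t18')
```

```text
[ 4.23935953 -3.2514749  -8.47235445] [-0.50158405 -0.45140957 -0.18810903]
pos [532.2 127.8  77.3] zyaw 1.605 j1 [ 0.16 -1.45] t 22.73 gap 13.0
delta [0.0128 0.0103 0.0431] turn 0.581 rows>= 3.1
```

View pics/w18.png

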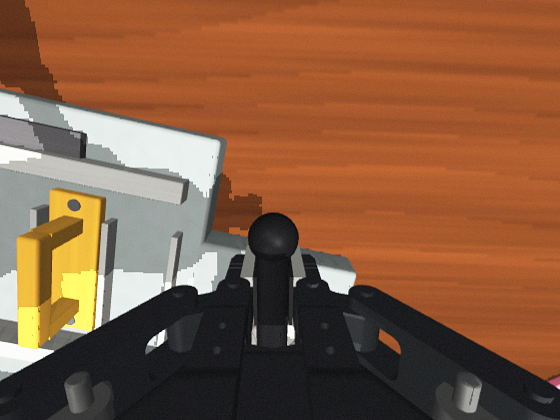

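Emit:
play_rows:
  deltas:
    - [[0,0,0.005,0,0],[0,0,0.011,0,0],[0,0,0.011,0,0],[0,0,0.011,0,0],[0,0,0.011,0,0]]

```text
time_s: 23.45
position: [532.1, 127.6, 66.7]
eef_rot: [[0.999, 0.0, -0.035], [0.035, -0.001, 0.999], [0.0, -1.0, -0.001]]
wrist_force: [2.9, -4.7, -6.2]
finger_gap: 13.1
```

Run:
```python
from h import *
s=state();print(s['wrist_force'],s['ft_torque'],s['finger_gap'])
plan((543.5,171.3,67),1.0235)
```

```text
[ 2.94340185 -4.68370874 -6.22215368] [-0.71833206 -0.47721214 -0.18982106] 13.054471906503913
pos [532.1 127.6  66.7] zyaw 1.606 j1 [ 0.16 -1.45] t 23.45 gap 13.1
delta [ 0.0129 -0.0003  0.0433] turn 0.582 rows>= 3.1
```

Emit:
play_rows:
  deltas:
    - [[0,0.0013,0.0012,0.0143,0.18],[0,0.0051,0.0012,0.0282,0.36],[0,0.0114,0.0012,0.0411,0.54],[0,0.0199,0.0012,0.0528,0.72],[0,0.0303,0.0012,0.0627,0.9],[0,0.0416,0.0012,0.0702,1.07],[0,0.0416,0.0012,0.0702,1.07],[0,0.0416,0.0012,0.0702,1.07]]

```text
time_s: 24.45
position: [571.6, 198.8, 66.0]
eef_rot: [[0.512, 0.0, 0.859], [-0.859, -0.002, 0.512], [0.002, -1.0, -0.001]]
wrist_force: [2.3, -6.0, -2.4]
finger_gap: 12.8
```

Run:
```python
from h import *
s=state();print(s['wrist_force'],s['ft_torque'],s['finger_gap'])
plan((572,198.9,66.1),.529)
snap('top','t19',crop=(200,120,400,270),scale=4)
```

```text
[ 2.3267895  -5.96840231 -2.3928637 ] [-0.84166288 -0.45740269  0.09119171] 12.772788047633465
pos [571.6 198.8  66. ] zyaw 0.538 j1 [ 0.26 -0.27] t 24.45 gap 12.8
delta [ 0.0001 -0.0001  0.0004] turn 0.009 rows>= 0.0
```

View pics/t19.png

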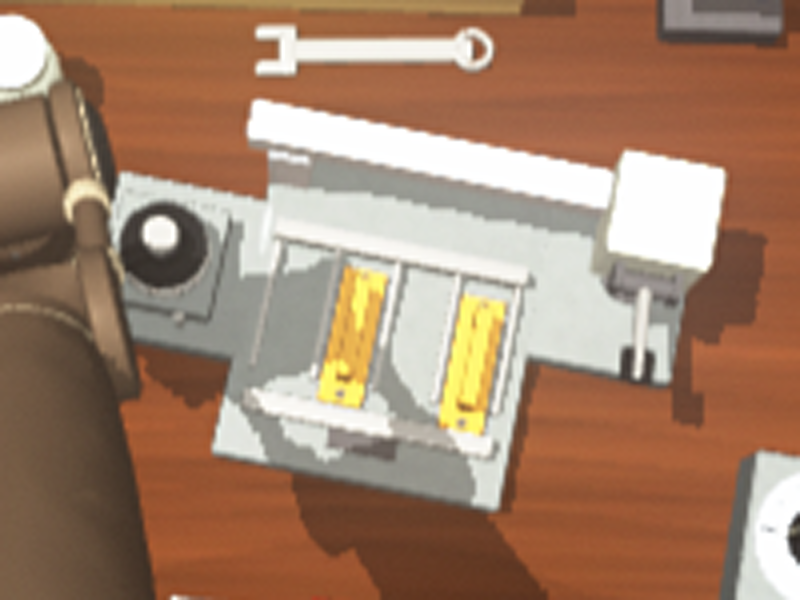

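Emit:
play_rows:
  deltas:
    - [[0,0,-0.006,0,0],[0,0,-0.011,0,0],[0,0,-0.011,0,0],[0,0,-0.011,0,0]]

```text
time_s: 25.0
position: [571.7, 198.6, 76.1]
eef_rot: [[0.512, 0.001, 0.859], [-0.859, -0.002, 0.512], [0.003, -1.0, -0.0]]
wrist_force: [6.4, -5.8, -7.6]
finger_gap: 12.8
```

Emit:
play_rows:
  deltas:
    - [[0,0.0013,0,-0.0143,-0.18],[0,0.0051,0,-0.0282,-0.36],[0,0.0114,0,-0.0411,-0.54],[0,0.0199,0,-0.0528,-0.72],[0,0.0303,0,-0.0627,-0.9],[0,0.0423,0,-0.0706,-1.08],[0,0.0423,0,-0.0706,-1.08],[0,0.0423,0,-0.0706,-1.08]]

```text
time_s: 26.0
position: [532.2, 127.2, 76.4]
eef_rot: [[0.999, 0.0, -0.044], [0.044, -0.001, 0.999], [0.0, -1.0, -0.001]]
wrist_force: [4.6, -3.9, -7.8]
finger_gap: 13.0
```

Emit:
play_rows:
  deltas:
    - [[0,0,0.005,0,0],[0,0,0.0115,0,0],[0,0,0.0115,0,0],[0,0,0.0115,0,0],[0,0,0.0115,0,0]]

```text
time_s: 26.62
position: [532.2, 126.9, 64.6]
eef_rot: [[0.999, 0.0, -0.045], [0.045, -0.001, 0.999], [0.0, -1.0, -0.001]]
wrist_force: [5.0, -4.4, -9.7]
finger_gap: 12.9
```

Run:
```python
from h import *
s=state();print(s['wrist_force'],s['ft_torque'],s['finger_gap'])
plan((572,198.9,66.1),.529)
snap('wrist','w20')
```

```text
[ 4.97772496 -4.35968379 -9.6836699 ] [-0.70484474 -0.63636027 -0.19518889] 12.896433636377557
pos [532.2 126.9  64.6] zyaw 1.615 j1 [ 0.16 -1.46] t 26.62 gap 12.9
delta [ 0.043  -0.0016  0.0701] turn 1.086 rows>= 5.8
```

View pics/w20.png

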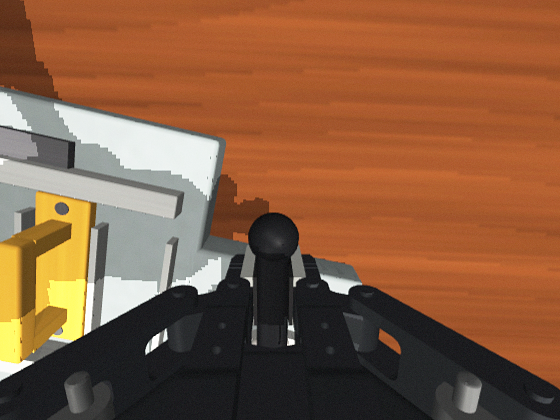

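Emit:
play_rows:
  deltas:
    - [[0,0,0,0,0],[0,0,0,0,0],[0,0,0,0,0]]

```text
time_s: 27.05
position: [532.2, 126.9, 64.6]
eef_rot: [[0.999, 0.0, -0.045], [0.045, -0.001, 0.999], [0.0, -1.0, -0.001]]
wrist_force: [5.5, -4.9, -9.5]
finger_gap: 12.8
```

Emit:
play_rows:
  deltas:
    - [[0,0.0013,0,0.0143,0.18],[0,0.0051,0,0.0282,0.36],[0,0.0114,0,0.0411,0.54],[0,0.0199,0,0.0528,0.72],[0,0.0303,0,0.0627,0.9],[0,0.0423,0,0.0706,1.08],[0,0.0423,0,0.0706,1.08],[0,0.0423,0,0.0706,1.08]]

```text
time_s: 28.05
position: [571.3, 198.4, 64.1]
eef_rot: [[0.512, 0.0, 0.859], [-0.859, -0.003, 0.512], [0.003, -1.0, -0.002]]
wrist_force: [4.8, -6.7, -8.7]
finger_gap: 12.5
```

Run:
```python
from h import *
s=state();print(s['wrist_force'],s['ft_torque'],s['finger_gap'])
plan((572,198.9,66.1),.529)
snap('top','t21',crop=(200,120,400,270),scale=4)
```

```text
[ 4.83048744 -6.70821704 -8.72841828] [-0.7190943  -0.83474435  0.33610285] 12.534663510997587
pos [571.3 198.4  64.1] zyaw 0.538 j1 [ 0.26 -0.27] t 28.05 gap 12.5
delta [-0.     -0.002   0.0009] turn 0.009 rows>= 0.0
```

View pics/t21.png

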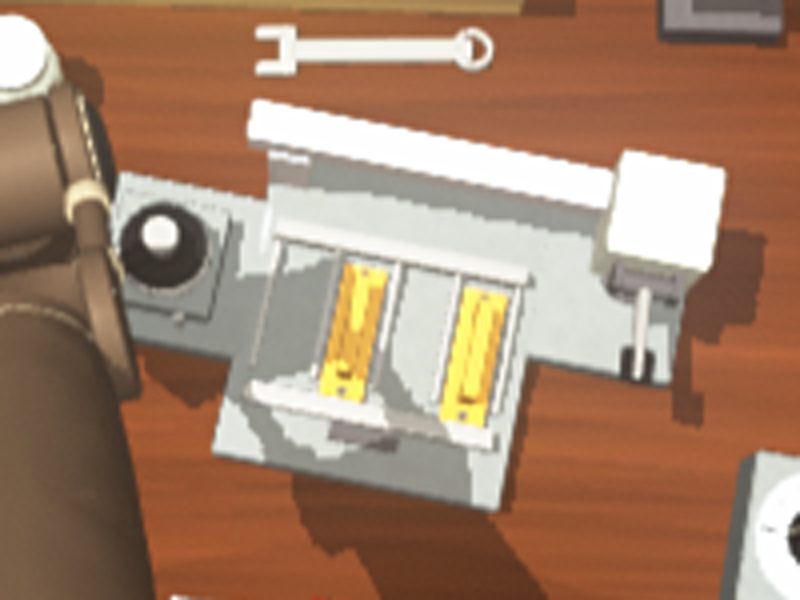

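Emit:
play_rows:
  deltas:
    - [[0,0,-0.006,0,0],[0,0,-0.012,0,0],[0,0,-0.012,0,0],[0,0,-0.012,0,0]]

```text
time_s: 28.6
position: [571.7, 198.7, 76.7]
eef_rot: [[0.512, 0.001, 0.859], [-0.859, -0.003, 0.512], [0.003, -1.0, -0.0]]
wrist_force: [5.6, -5.2, -8.4]
finger_gap: 12.8
```

Emit:
play_rows:
  deltas:
    - [[0,0.0013,0,-0.0143,-0.18],[0,0.0051,0,-0.0282,-0.36],[0,0.0114,0,-0.0411,-0.54],[0,0.0199,0,-0.0528,-0.72],[0,0.0303,0,-0.0627,-0.9],[0,0.0423,0,-0.0706,-1.08],[0,0.0423,0,-0.0706,-1.08],[0,0.0423,0,-0.0706,-1.08]]

```text
time_s: 29.6
position: [532.2, 127.2, 77.0]
eef_rot: [[0.999, 0.0, -0.044], [0.044, -0.001, 0.999], [0.0, -1.0, -0.001]]
wrist_force: [5.3, -4.3, -7.7]
finger_gap: 12.7
```

Emit:
play_rows:
  deltas:
    - [[0,0,0.005,0,0],[0,0,0.0115,0,0],[0,0,0.0115,0,0],[0,0,0.0115,0,0],[0,0,0.0115,0,0]]

```text
time_s: 30.22
position: [532.2, 127.1, 65.2]
eef_rot: [[0.999, 0.0, -0.044], [0.044, -0.001, 0.999], [0.0, -1.0, -0.001]]
wrist_force: [4.5, -4.5, -8.4]
finger_gap: 12.8
```

Run:
```python
from h import *
s=state();print(s['wrist_force'],s['ft_torque'],s['finger_gap'])
plan((572,198.9,66.1),.529)
snap('wrist','w22'); snap('scene','s22',crop=(200,190,400,300),scale=4)
```

```text
[ 4.51995967 -4.5496597  -8.4444313 ] [-0.71701721 -0.59973527 -0.2384445 ] 12.819978863979506
pos [532.2 127.1  65.2] zyaw 1.615 j1 [ 0.16 -1.46] t 30.23 gap 12.8
delta [ 0.043  -0.0009  0.07  ] turn 1.086 rows>= 5.8
```

View pics/w22.png

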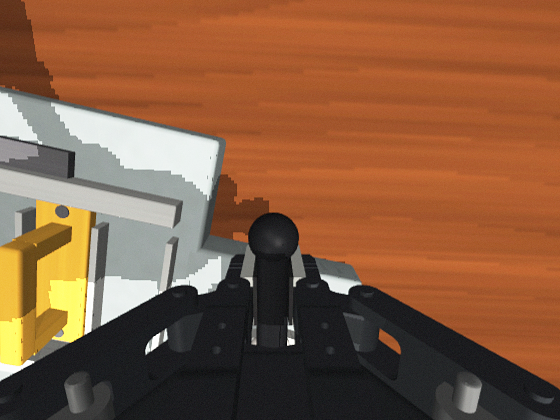

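View pics/s22.png

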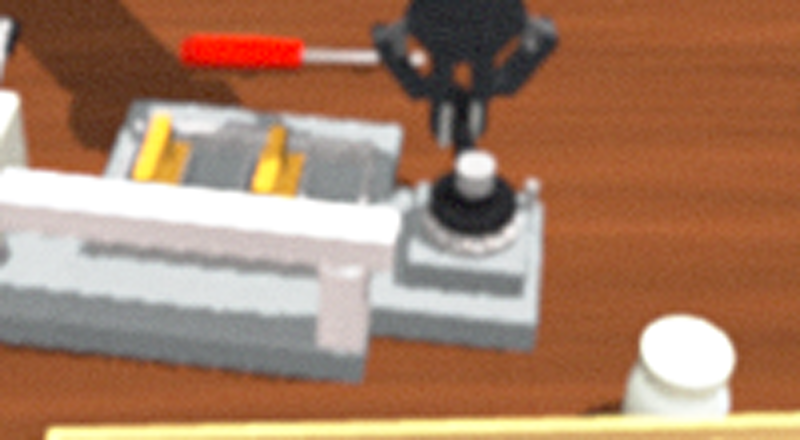

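Emit:
play_rows:
  deltas:
    - [[0,0.0013,0,0.0143,0.18],[0,0.0051,0,0.0282,0.36],[0,0.0114,0,0.0411,0.54],[0,0.0188,0,0.0515,0.7],[0,0.0188,0,0.0515,0.7],[0,0.0188,0,0.0515,0.7]]

```text
time_s: 31.08
position: [548.9, 178.7, 65.1]
eef_rot: [[0.794, 0.001, 0.608], [-0.608, -0.003, 0.794], [0.002, -1.0, -0.002]]
wrist_force: [5.1, -5.8, -8.5]
finger_gap: 13.0
```

Emit:
play_rows:
  deltas:
    - [[0,0.0001,0,0.004,0.05],[0,0.0004,0,0.008,0.1],[0,0.0004,0,0.008,0.1]]

```text
time_s: 31.45
position: [553.9, 184.6, 65.0]
eef_rot: [[0.729, 0.0, 0.684], [-0.684, -0.003, 0.729], [0.002, -1.0, -0.002]]
wrist_force: [5.3, -6.9, -7.6]
finger_gap: 12.5
```

Emit:
play_rows:
  deltas:
    - [[0,0.0001,0,0.004,0.05],[0,0.0001,0,0.004,0.05]]

```text
time_s: 31.7
position: [556.7, 187.4, 65.0]
eef_rot: [[0.694, 0.0, 0.72], [-0.72, -0.003, 0.694], [0.003, -1.0, -0.002]]
wrist_force: [4.8, -5.7, -8.9]
finger_gap: 12.9
```

Emit:
play_rows:
  deltas:
    - [[0,0.0001,0,0.004,0.05],[0,0.0001,0,0.004,0.05]]

```text
time_s: 31.95
position: [559.6, 190.1, 65.0]
eef_rot: [[0.658, 0.0, 0.753], [-0.753, -0.003, 0.658], [0.003, -1.0, -0.002]]
wrist_force: [5.8, -6.7, -8.3]
finger_gap: 13.0
```

Emit:
play_rows:
  deltas:
    - [[0,0.0001,0,0.004,0.05],[0,0.0001,0,0.004,0.05]]

```text
time_s: 32.2
position: [562.7, 192.6, 65.0]
eef_rot: [[0.619, 0.0, 0.785], [-0.785, -0.003, 0.619], [0.003, -1.0, -0.002]]
wrist_force: [4.8, -5.8, -7.4]
finger_gap: 12.8
```

Emit:
play_rows:
  deltas:
    - [[0,0.0001,0,0.004,0.05],[0,0.0001,0,0.004,0.05]]

```text
time_s: 32.45
position: [565.9, 195.0, 65.0]
eef_rot: [[0.579, 0.0, 0.815], [-0.815, -0.003, 0.579], [0.003, -1.0, -0.002]]
wrist_force: [5.8, -7.1, -7.4]
finger_gap: 12.7
```

Emit:
play_rows:
  deltas:
    - [[0,0.0001,0,0.004,0.05],[0,0.0001,0,0.004,0.05]]

```text
time_s: 32.7
position: [569.1, 197.1, 64.9]
eef_rot: [[0.538, -0.0, 0.843], [-0.843, -0.003, 0.538], [0.003, -1.0, -0.002]]
wrist_force: [4.1, -5.9, -8.6]
finger_gap: 12.6
```

Run:
```python
from h import *
s=state();print(s['wrist_force'],s['ft_torque'],s['finger_gap'])
plan((572,198.9,66.1),.529)
snap('top','t23',crop=(200,120,400,270),scale=4)
```

```text
[ 4.07911031 -5.88409834 -8.58482879] [-0.75133275 -0.75464087  0.29308944] 12.599823539654894
pos [569.1 197.1  64.9] zyaw 0.568 j1 [ 0.26 -0.3 ] t 32.7 gap 12.6
delta [ 0.0001 -0.0012  0.0034] turn 0.039 rows>= 0.2
```

View pics/t23.png

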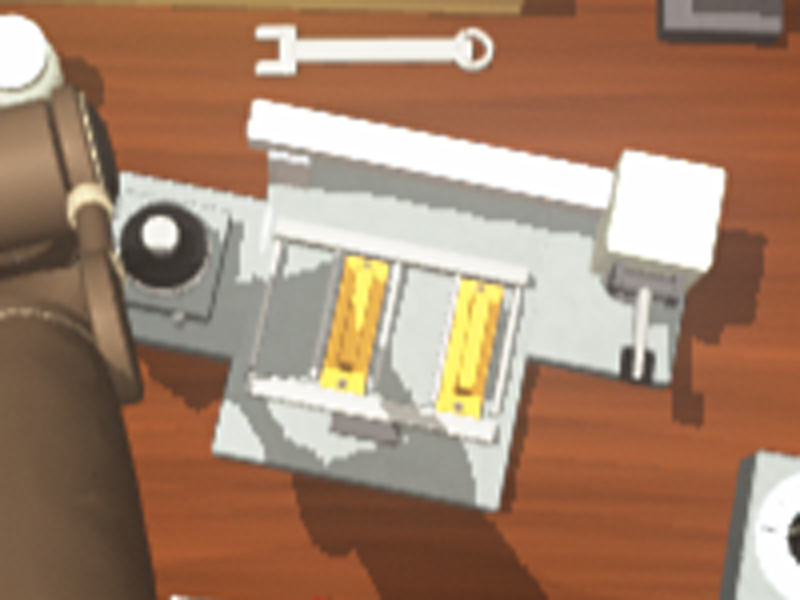

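Emit:
play_rows:
  deltas:
    - [[0,0.0001,0,0.0034,0.04],[0,0.0001,0,0.0034,0.04],[0,0.0001,-0.006,0.0034,0.04],[0,0.0001,-0.0115,0.0034,0.04],[0,0.0001,-0.0115,0.0034,0.04],[0,0.0001,-0.0115,0.0034,0.04]]

```text
time_s: 33.5
position: [572.4, 199.0, 76.7]
eef_rot: [[0.503, 0.001, 0.864], [-0.864, -0.003, 0.503], [0.003, -1.0, -0.001]]
wrist_force: [6.0, -6.9, -7.5]
finger_gap: 12.5
```

Emit:
play_rows:
  deltas:
    - [[0,0.0013,0,-0.0143,-0.18],[0,0.0051,0,-0.0282,-0.36],[0,0.0114,0,-0.0411,-0.54],[0,0.0199,0,-0.0528,-0.72],[0,0.0303,0,-0.0627,-0.9],[0,0.0423,0,-0.0706,-1.08],[0,0.0423,0,-0.0706,-1.08],[0,0.0423,0,-0.0706,-1.08]]

```text
time_s: 34.5
position: [532.2, 128.0, 77.0]
eef_rot: [[0.999, 0.0, -0.033], [0.033, -0.001, 0.999], [0.0, -1.0, -0.001]]
wrist_force: [5.2, -4.0, -8.4]
finger_gap: 12.8
```

Emit:
play_rows:
  deltas:
    - [[0,0,0.005,0,0],[0,0,0.0115,0,0],[0,0,0.0115,0,0],[0,0,0.0115,0,0],[0,0,0.0115,0,0]]

```text
time_s: 35.12
position: [532.0, 127.6, 66.1]
eef_rot: [[0.999, -0.0, -0.035], [0.035, -0.002, 0.999], [-0.001, -1.0, -0.002]]
wrist_force: [2.8, -6.6, -3.3]
finger_gap: 12.9
```

Run:
```python
from h import *
s=state();print(s['wrist_force'],s['ft_torque'],s['finger_gap'])
plan((572,198.9,66.1),.529)
snap('wrist','w24')
```

```text
[ 2.76333484 -6.55399225 -3.29610661] [-0.8648785  -0.34925653 -0.15816313] 12.892432745673554
pos [532.  127.6  66.1] zyaw 1.605 j1 [ 0.16 -1.45] t 35.12 gap 12.9
delta [ 0.0424 -0.0002  0.0698] turn 1.076 rows>= 5.8
```

View pics/w24.png

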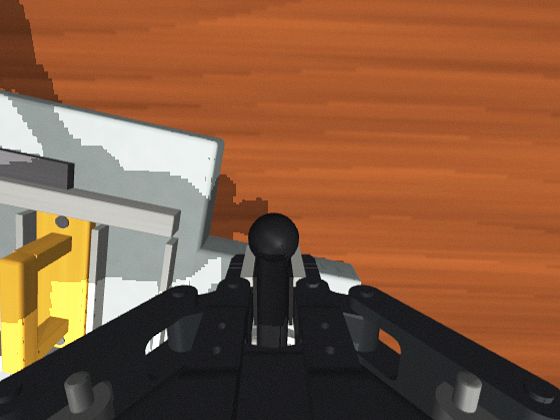

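Run:
```python
import cv2
for n in ('w18','w24'):
    t=cv2.imread(f'pics/raw_{n}.png')
    cv2.imwrite(f'pics/c_{n}.png',cv2.resize(t[140:260,60:260],None,fx=4,fy=4,interpolation=cv2.INTER_CUBIC))
```

```text
(no output)
```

View pics/c_w18.png

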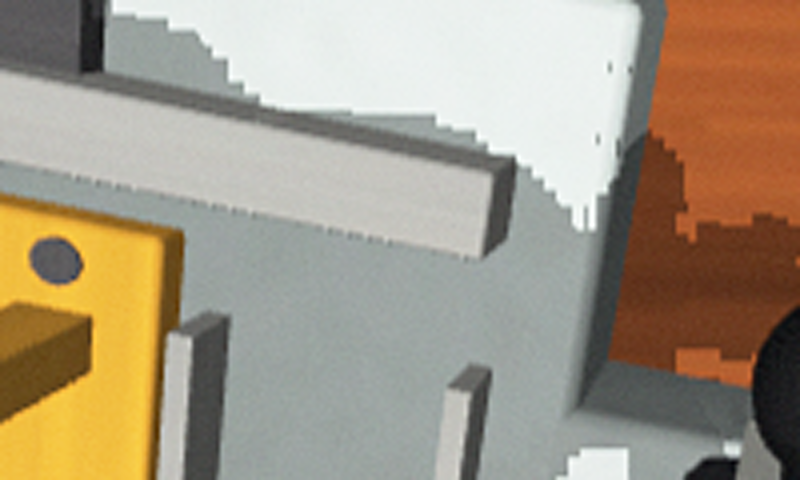

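View pics/c_w24.png

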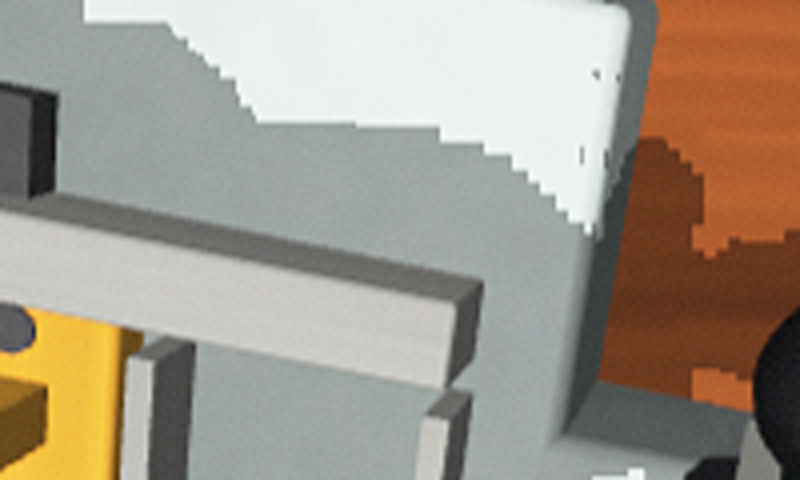

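Run:
```python
from h import *
c=get_calibration('wrist')
def inv(p):
    a=-.178; d=np.array(p)[:2]-[554,-27.5]; return np.array([np.cos(a)*d[0]+np.sin(a)*d[1],-np.sin(a)*d[0]+np.cos(a)*d[1]]).round(1)
print('w24 jaw',inv(ray(c,171.75,237,46)),'rib',inv(ray(c,60+425/4,140+455/4,42)))
c2=dict(c); c2['eye']=np.array(c['eye'])+[0.2,0.2,11.2]
print('w18 jaw',inv(ray(c2,180.5,204.5,46)),'rib',inv(ray(c2,60+445/4,140+385/4,42)))
```

```text
w24 jaw [-43.5  90.6] rib [-30.2  87.5]
w18 jaw [-60.1  90.3] rib [-36.9  86.3]
```

Emit:
play_rows:
  deltas:
    - [[0,0.0004,0,0.008,0.1],[0,0.0016,0,0.0159,0.2],[0,0.0016,0,0.0159,0.2]]

```text
time_s: 35.55
position: [532.5, 139.8, 65.7]
eef_rot: [[0.988, -0.002, 0.156], [-0.156, -0.011, 0.988], [-0.0, -1.0, -0.011]]
wrist_force: [1.7, -16.9, -2.0]
finger_gap: 13.0
```

Emit:
play_rows:
  deltas:
    - [[0,0.0001,0,0.004,0.05],[0,0.0001,0,0.004,0.05]]

```text
time_s: 35.8
position: [533.9, 147.3, 67.4]
eef_rot: [[0.977, -0.001, 0.215], [-0.215, -0.002, 0.977], [-0.001, -1.0, -0.002]]
wrist_force: [-2.2, -4.7, 8.7]
finger_gap: 12.7
```

Emit:
play_rows:
  deltas:
    - [[0,0.0001,0,0.004,0.05],[0,0.0001,0,0.004,0.05]]

```text
time_s: 36.05
position: [535.1, 152.1, 67.5]
eef_rot: [[0.965, -0.0, 0.264], [-0.264, -0.001, 0.965], [0.0, -1.0, -0.001]]
wrist_force: [-2.0, -4.7, 5.6]
finger_gap: 12.2
```

Emit:
play_rows:
  deltas:
    - [[0,0.0001,0,0.004,0.05],[0,0.0001,0,0.004,0.05]]

```text
time_s: 36.3
position: [536.3, 155.7, 66.8]
eef_rot: [[0.95, 0.0, 0.311], [-0.311, -0.001, 0.95], [0.001, -1.0, -0.001]]
wrist_force: [0.6, -5.4, 1.8]
finger_gap: 12.9
```

Run:
```python
from h import *
s=state();print(s['wrist_force'],s['ft_torque'],s['finger_gap'])
plan((572,198.9,66.1),.529)
snap('wrist','w25'); snap('top','t25',crop=(200,120,400,270),scale=4); snap('scene','s25',crop=(200,190,400,300),scale=4)
```

```text
[ 0.55140451 -5.35320265  1.8428939 ] [-1.03403137 -0.16392737 -0.64861905] 12.940130369912085
pos [536.3 155.7  66.8] zyaw 1.254 j1 [ 0.21 -1.05] t 36.3 gap 12.9
delta [0.0205 0.0007 0.0521] turn 0.725 rows>= 3.9
```

View pics/w25.png

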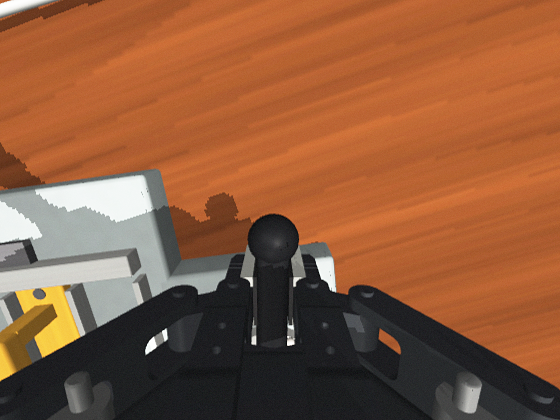

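View pics/t25.png

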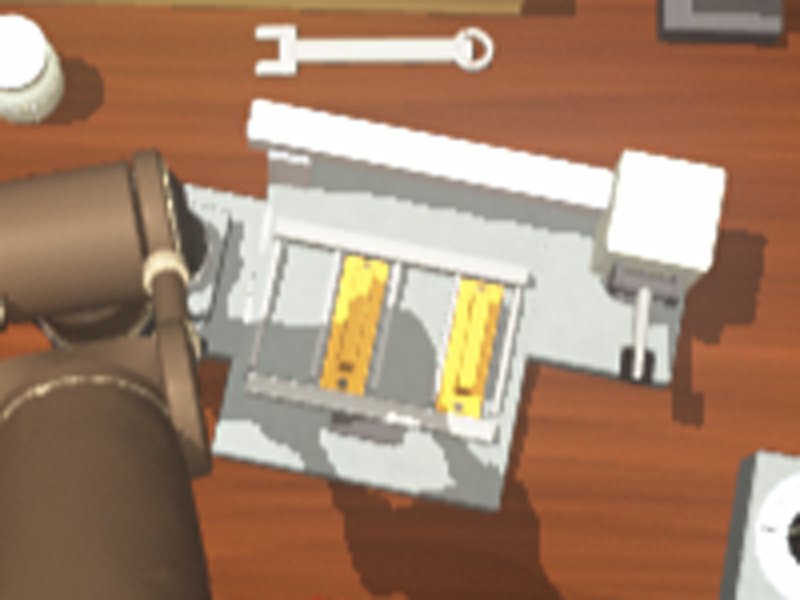

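View pics/s25.png

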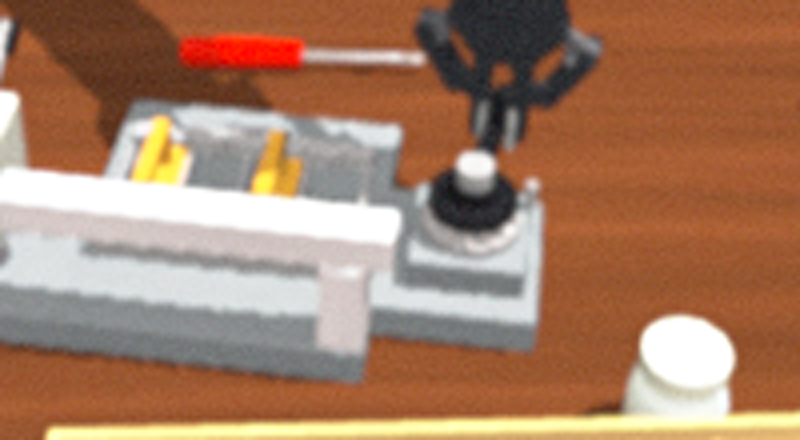

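Run:
```python
import cv2,numpy as np
t=cv2.imread(f'pics/raw_w25.png')
cv2.imwrite(f'pics/c_w25.png',cv2.resize(t[220:340,0:200],None,fx=4,fy=4,interpolation=cv2.INTER_CUBIC))
a=cv2.imread('pics/raw_t23.png')[200:240,255:330];b=cv2.imread('pics/raw_t25.png')[200:240,255:330]
cv2.imwrite('pics/cmp.png',cv2.resize(np.vstack([a,b]),None,fx=8,fy=7,interpolation=cv2.INTER_NEAREST))
```

```text
(no output)
```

View pics/c_w25.png

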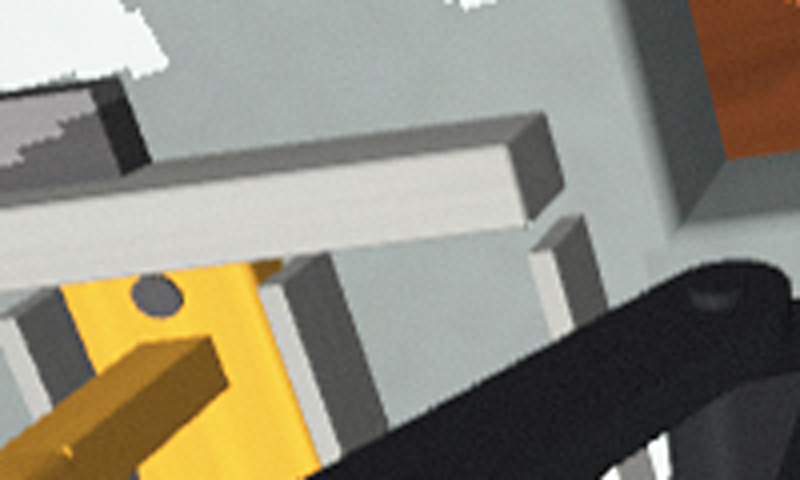

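View pics/cmp.png

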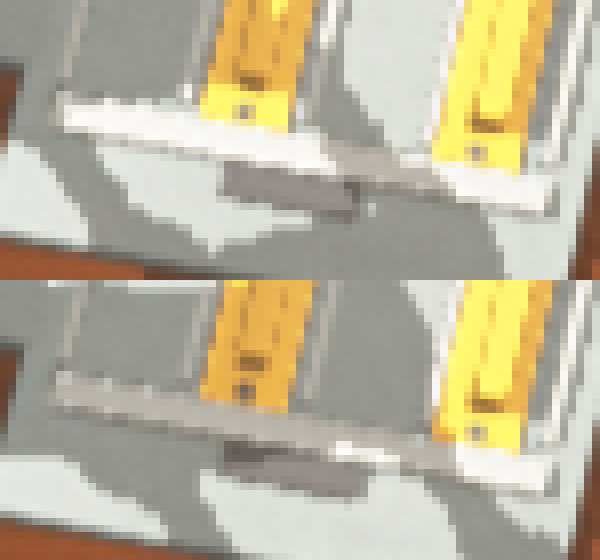

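Run:
```python
from h import *
c=get_calibration('wrist')
def inv(p):
    a=-.178; d=np.array(p)[:2]-[554,-27.5]; return np.array([np.cos(a)*d[0]+np.sin(a)*d[1],-np.sin(a)*d[0]+np.cos(a)*d[1]]).round(1)
P=lambda u,v:(u/4,220+v/4)
print('jaw',inv(ray(c,*P(528,227),46)),inv(ray(c,*P(100,275),46)),'rib1',inv(ray(c,*P(532,250),42)),'rib2',inv(ray(c,*P(262,285),42)),inv(ray(c,*P(5,318),42)))
```

```text
jaw [-42.8  90.5] [-43.8  23.5] rib1 [-36.9  87.7] rib2 [-36.8  44. ] [-36.7   1.8]
```

Emit:
play_rows:
  deltas:
    - [[0,0,-0.004,0,0],[0,0,-0.004,0,0],[0,0,-0.004,0,0]]

```text
time_s: 36.83
position: [536.2, 155.0, 68.9]
eef_rot: [[0.951, 0.001, 0.309], [-0.309, -0.002, 0.951], [0.001, -1.0, -0.001]]
wrist_force: [5.6, -6.9, -6.6]
finger_gap: 12.5
```

Emit:
play_rows:
  deltas:
    - [[0,0,-0.004,0,0],[0,0,-0.004,0,0],[0,0,-0.004,0,0]]

```text
time_s: 37.2
position: [536.3, 155.0, 72.8]
eef_rot: [[0.951, 0.001, 0.309], [-0.309, -0.002, 0.951], [0.001, -1.0, -0.001]]
wrist_force: [5.6, -5.9, -7.1]
finger_gap: 12.9
```

Emit:
play_rows:
  deltas:
    - [[0,0,-0.003,0,0],[0,0,-0.003,0,0],[0,0,-0.003,0,0]]

```text
time_s: 37.58
position: [536.3, 154.9, 75.7]
eef_rot: [[0.951, 0.001, 0.309], [-0.309, -0.002, 0.951], [0.001, -1.0, -0.001]]
wrist_force: [4.7, -6.7, -8.0]
finger_gap: 12.9
```

Emit:
play_rows:
  deltas:
    - [[0,0.0006,0,0.0096,0.12],[0,0.0023,0,0.019,0.24],[0,0.0023,0,0.019,0.24],[0,0.0023,0.006,0.019,0.24],[0,0.0023,0.011,0.019,0.24],[0,0.0023,0.011,0.019,0.24],[0,0.0023,0.011,0.019,0.24]]

```text
time_s: 38.45
position: [544.3, 172.6, 67.2]
eef_rot: [[0.85, -0.0, 0.527], [-0.527, -0.002, 0.85], [0.001, -1.0, -0.001]]
wrist_force: [-0.8, -6.2, 6.8]
finger_gap: 12.8
```

Emit:
play_rows:
  deltas:
    - [[0,0.0,0,0.002,0.025],[0,0.0,0,0.002,0.025]]

```text
time_s: 38.7
position: [545.1, 173.9, 67.2]
eef_rot: [[0.837, -0.001, 0.547], [-0.547, -0.002, 0.837], [0.001, -1.0, -0.002]]
wrist_force: [-1.8, -7.3, 8.2]
finger_gap: 12.9
```

Emit:
play_rows:
  deltas:
    - [[0,0.0,0,0.002,0.025],[0,0.0,0,0.002,0.025]]

```text
time_s: 38.95
position: [546.2, 175.6, 67.4]
eef_rot: [[0.823, -0.001, 0.568], [-0.568, -0.003, 0.823], [0.001, -1.0, -0.003]]
wrist_force: [-2.3, -7.2, 9.5]
finger_gap: 12.9
```

Emit:
play_rows:
  deltas:
    - [[0,0.0001,0,0.004,0.05],[0,0.0001,0,0.004,0.05]]

```text
time_s: 39.2
position: [549.1, 179.5, 68.0]
eef_rot: [[0.793, 0.0, 0.609], [-0.609, -0.001, 0.793], [0.001, -1.0, -0.001]]
wrist_force: [-2.3, -6.2, 10.3]
finger_gap: 12.5
```

Emit:
play_rows:
  deltas:
    - [[0,0.0001,0,0.004,0.05],[0,0.0001,0,0.004,0.05]]

```text
time_s: 39.45
position: [551.8, 182.8, 68.0]
eef_rot: [[0.761, 0.001, 0.649], [-0.649, -0.001, 0.761], [0.001, -1.0, -0.0]]
wrist_force: [-2.7, -6.5, 9.4]
finger_gap: 13.0
```

Emit:
play_rows:
  deltas:
    - [[0,0.0001,0,0.004,0.05],[0,0.0001,0,0.004,0.05]]

```text
time_s: 39.7
position: [554.6, 185.7, 67.7]
eef_rot: [[0.728, 0.001, 0.686], [-0.686, -0.001, 0.728], [0.001, -1.0, 0.0]]
wrist_force: [-0.1, -6.4, 7.7]
finger_gap: 13.2
```

Emit:
play_rows:
  deltas:
    - [[0,0.0001,0,0.004,0.05],[0,0.0001,0,0.004,0.05]]

```text
time_s: 39.95
position: [557.4, 188.4, 67.2]
eef_rot: [[0.693, 0.001, 0.721], [-0.721, -0.001, 0.693], [0.001, -1.0, 0.0]]
wrist_force: [1.3, -6.3, 4.8]
finger_gap: 13.1
```

Emit:
play_rows:
  deltas:
    - [[60,0,0,0,0],[60,0,0,0,0],[60,0,0,0,0],[60,0,0,0,0],[60,0,0,0,0]]

```text
time_s: 40.58
position: [556.5, 188.9, 65.9]
eef_rot: [[0.693, -0.0, 0.721], [-0.721, 0.0, 0.693], [-0.0, -1.0, -0.0]]
wrist_force: [0.1, -0.2, 0.3]
finger_gap: 51.0
```

Run:
```python
from h import *
plan((557.4,188.4,67),.77)
np.save('c26.npy',get_calibration('wrist'),allow_pickle=True)
snap('wrist','w26'); snap('scene','s26',crop=(260,190,400,300),scale=5)
```

```text
pos [556.5 188.9  65.9] zyaw 0.765 j1 [ 0.25 -0.51] t 40.58 gap 51.0
delta [ 0.001  -0.0011  0.0003] turn -0.005 rows>= 0.0
```

View pics/w26.png

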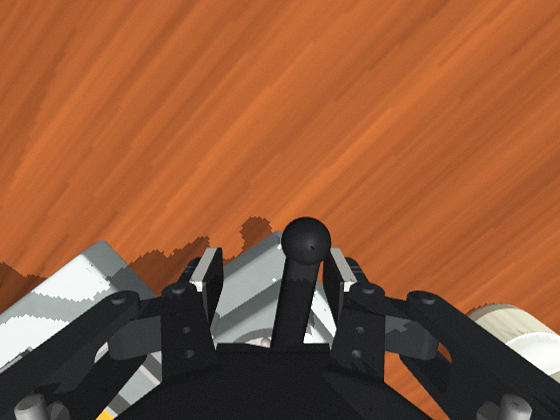

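View pics/s26.png

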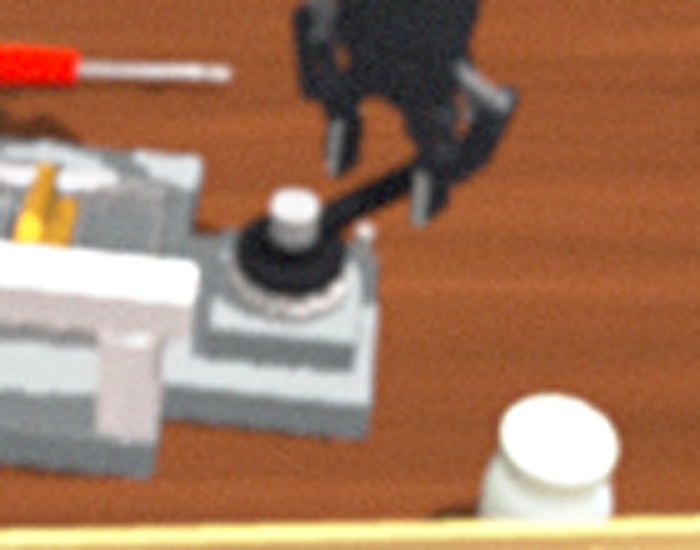

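Emit:
play_rows:
  deltas:
    - [[100,0,-0.05,0,0],[100,0,-0.1,0,0],[100,0.02,-0.15,0,0],[100,0.03,-0.165,0,0],[100,0.03,-0.165,0,0],[100,0.03,-0.165,0,0]]

```text
time_s: 41.42
position: [575.6, 166.9, 228.4]
eef_rot: [[0.692, -0.005, 0.721], [-0.721, -0.001, 0.692], [-0.003, -1.0, -0.004]]
wrist_force: [-0.7, -0.6, -1.1]
finger_gap: 85.5
```

Run:
```python
from h import *
np.save('c27.npy',get_calibration('wrist'),allow_pickle=True)
print(state()['position'])
snap('wrist','w27'); snap('top','t27',crop=(200,120,400,270),scale=4)
```

```text
[575.58229632 166.90083812 228.39550232]
```

View pics/w27.png

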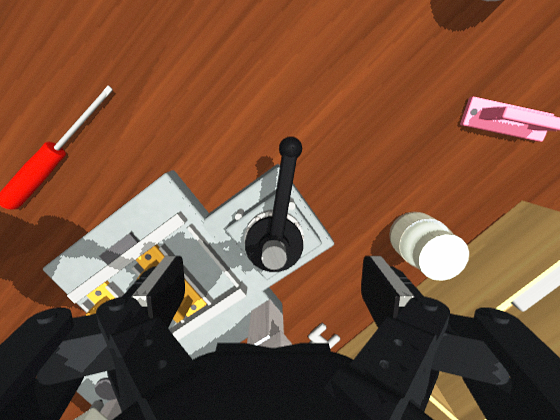

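```bash
python3 - <<'E'
from h import *
from scipy.optimize import least_squares
c1=np.load('c26.npy',allow_pickle=True).item(); c2=np.load('c27.npy',allow_pickle=True).item()
f=lambda p:np.r_[np.array(proj(c1,p))-(306,240),np.array(proj(c2,p))-(290,148)]
s=least_squares(f,[560,190,90]); p=s.x; print(p.round(1),f(p).round(1))
for ax in [(611.5,129.3)]:
    a=np.arctan2(p[1]-ax[1],p[0]-ax[0]); print('q',-.178+np.pi-a, np.hypot(p[1]-ax[1],p[0]-ax[0]))
for z in (86,93):
    p=ray(c2,290,148,z);a=np.arctan2(p[1]-129.3,p[0]-611.5);print(z,p.round(1),'q',-.178+np.pi-a,np.hypot(p[1]-129.3,p[0]-611.5))
E
python3 - <<'E'
import cv2
t=cv2.imread('pics/raw_w27.png')
cv2.imwrite('pics/c27.png',cv2.resize(t[130:280,190:350],None,fx=4.5,fy=4,interpolation=cv2.INTER_CUBIC))
cv2.imwrite('pics/c27b.png',cv2.resize(t[170:320,40:240],None,fx=4,fy=4,interpolation=cv2.INTER_CUBIC))
E
```

```text
[553.1 213.2  83.2] [-0.2  0.   0.4 -0.1]
q 0.7846616050850121 102.20040893209868
86 [552.7 212.9  86. ] q 0.7795166202813935 102.24660160663458
93 [552. 213.  93.] q 0.7752073949883398 102.66928245965225
```

View pics/c27.png

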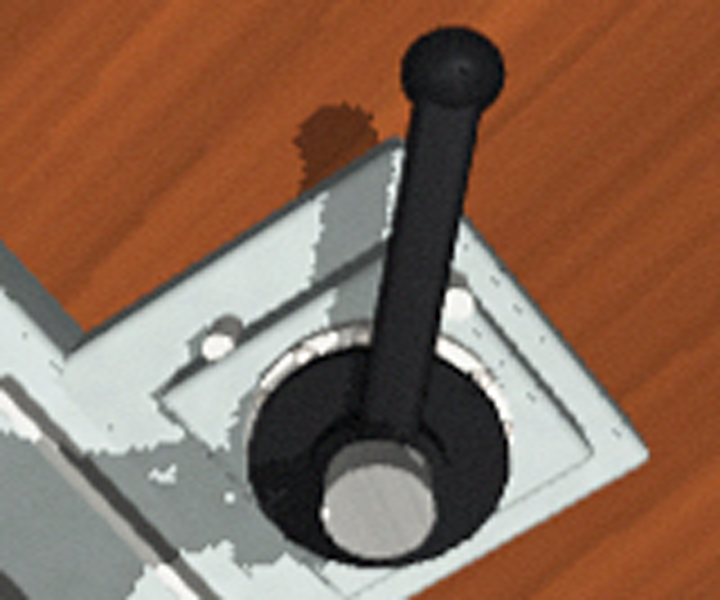

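View pics/c27b.png

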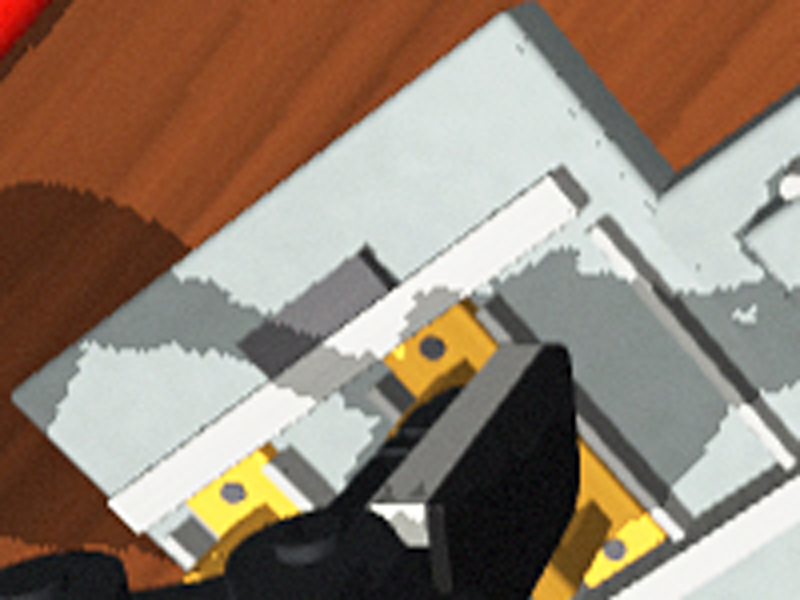

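View pics/t27.png

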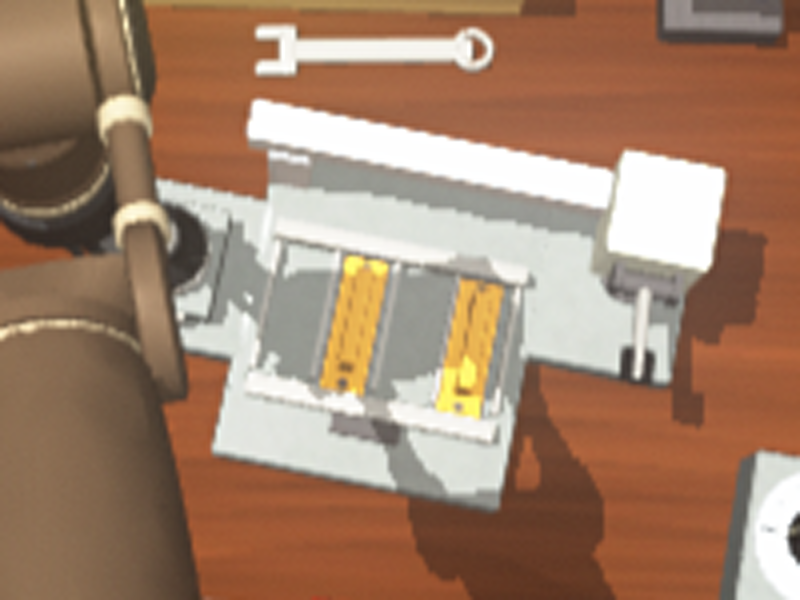

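Run:
```python
from h import *
plan((565.5,194.7,67),.613)
```

```text
pos [575.5 167.1 228.2] zyaw 0.765 j1 [ 0.21 -0.56] t 41.52 gap 85.7
delta [-0.0264  0.1612  0.0126] turn 0.152 rows>= 2.6
```

Emit:
play_rows:
  deltas:
    - [[60,-0.026,0.03,0.0125,0.152],[60,-0.026,0.08,0.0125,0.152],[60,-0.026,0.12,0.0125,0.152],[60,-0.026,0.15,0.0125,0.152],[60,-0.026,0.161,0.0125,0.152],[60,-0.026,0.161,0.0125,0.152]]

```text
time_s: 42.28
position: [567.3, 194.4, 68.7]
eef_rot: [[0.576, -0.003, 0.818], [-0.818, -0.001, 0.576], [-0.001, -1.0, -0.003]]
wrist_force: [-0.0, 0.0, -0.7]
finger_gap: 51.0
```

Emit:
play_rows:
  deltas:
    - [[0,0,0,0,0],[0,0,0,0,0],[0,0,0,0,0],[0,0,0,0,0],[0,0,0,0,0],[0,0,0,0,0]]
  squeeze: 80

```text
time_s: 43.02
position: [568.3, 194.3, 71.3]
eef_rot: [[0.575, -0.0, 0.818], [-0.818, -0.0, 0.575], [-0.0, -1.0, -0.001]]
wrist_force: [-4.7, -1.7, 6.0]
finger_gap: 12.3
```

Emit:
play_rows:
  deltas:
    - [[0,0,0,0.002,0.025],[0,0,0,0.002,0.025],[0,0,0,0.002,0.025]]

```text
time_s: 43.4
position: [569.8, 195.3, 71.3]
eef_rot: [[0.555, -0.001, 0.832], [-0.832, -0.001, 0.555], [0.0, -1.0, -0.001]]
wrist_force: [-4.5, -1.5, 6.6]
finger_gap: 12.2
```

Emit:
play_rows:
  deltas:
    - [[0,0,0,0.002,0.025],[0,0,0,0.002,0.025],[0,0,0,0.002,0.025]]

```text
time_s: 43.78
position: [571.2, 196.3, 71.2]
eef_rot: [[0.534, -0.001, 0.845], [-0.845, -0.001, 0.534], [0.0, -1.0, -0.002]]
wrist_force: [-4.2, -2.1, 6.5]
finger_gap: 12.3
```

Emit:
play_rows:
  deltas:
    - [[0,0,0,0.002,0.025],[0,0,0,0.002,0.025],[0,0,0,0.002,0.025]]

```text
time_s: 44.15
position: [572.5, 197.1, 71.2]
eef_rot: [[0.513, -0.002, 0.858], [-0.858, -0.002, 0.513], [0.0, -1.0, -0.003]]
wrist_force: [-5.2, -2.8, 6.2]
finger_gap: 12.0
```

Emit:
play_rows:
  deltas:
    - [[0,0,0,0.002,0.025],[0,0,0,0.002,0.025],[0,0,0,0.002,0.025]]

```text
time_s: 44.52
position: [573.9, 197.9, 71.2]
eef_rot: [[0.492, -0.003, 0.87], [-0.87, -0.002, 0.492], [0.001, -1.0, -0.004]]
wrist_force: [-5.8, -2.6, 6.9]
finger_gap: 12.2
```

Emit:
play_rows:
  deltas:
    - [[0,0,-0.006,0,0],[0,0,-0.0115,0,0],[0,0,-0.0115,0,0],[0,0,-0.0115,0,0]]

```text
time_s: 45.02
position: [574.9, 197.9, 80.9]
eef_rot: [[0.491, -0.001, 0.871], [-0.871, -0.001, 0.491], [0.001, -1.0, -0.001]]
wrist_force: [1.2, -4.7, -7.3]
finger_gap: 12.2
```

Emit:
play_rows:
  deltas:
    - [[0,0.0013,0,-0.0143,-0.18],[0,0.0051,0,-0.0282,-0.36],[0,0.0114,0,-0.0411,-0.54],[0,0.0199,0,-0.0528,-0.72],[0,0.0303,0,-0.0627,-0.9],[0,0.0423,0,-0.0706,-1.08],[0,0.0423,0,-0.0706,-1.08],[0,0.0423,0,-0.0706,-1.08]]

```text
time_s: 46.02
position: [534.4, 128.3, 81.6]
eef_rot: [[1.0, -0.0, -0.02], [0.02, 0.001, 1.0], [-0.0, -1.0, 0.001]]
wrist_force: [1.6, 1.4, -7.3]
finger_gap: 12.4
```

Emit:
play_rows:
  deltas:
    - [[0,0,0.005,0,0],[0,0,0.0115,0,0],[0,0,0.0115,0,0],[0,0,0.0115,0,0],[0,0,0.0115,0,0]]

```text
time_s: 46.65
position: [533.9, 127.6, 71.3]
eef_rot: [[1.0, -0.002, -0.023], [0.023, -0.001, 1.0], [-0.002, -1.0, -0.001]]
wrist_force: [-4.6, 0.7, 5.0]
finger_gap: 11.9
```

Run:
```python
from h import *
s=state();print(s['wrist_force'],s['ft_torque'],s['finger_gap'])
plan((572,198.9,66.1),.529)
snap('wrist','w28');
```

```text
[-4.60494867  0.71946401  4.98047325] [0.12672324 0.60284079 0.32315331] 11.899862392749512
pos [533.9 127.6  71.3] zyaw 1.594 j1 [ 0.16 -1.44] t 46.65 gap 11.9
delta [0.0397 0.0051 0.0704] turn 1.065 rows>= 5.7
```

View pics/w28.png

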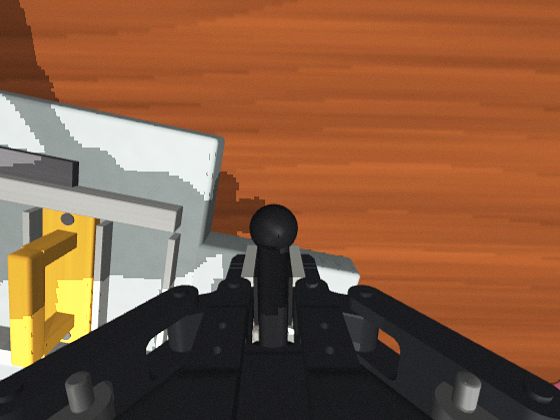

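Emit:
play_rows:
  deltas:
    - [[0,0.0001,0,0.004,0.05],[0,0.0004,0,0.008,0.1],[0,0.0004,0,0.008,0.1]]

```text
time_s: 47.08
position: [533.9, 133.9, 71.2]
eef_rot: [[0.997, -0.002, 0.073], [-0.073, -0.005, 0.997], [-0.002, -1.0, -0.005]]
wrist_force: [-5.1, -4.8, 5.5]
finger_gap: 12.1
```

Emit:
play_rows:
  deltas:
    - [[0,0.0001,0,0.004,0.05],[0,0.0001,0,0.004,0.05]]

```text
time_s: 47.32
position: [534.1, 136.8, 71.1]
eef_rot: [[0.993, -0.003, 0.121], [-0.121, -0.007, 0.993], [-0.002, -1.0, -0.007]]
wrist_force: [-5.4, -8.4, 6.6]
finger_gap: 12.2
```

Emit:
play_rows:
  deltas:
    - [[0,0.0001,0,0.004,0.05],[0,0.0001,0,0.004,0.05]]

```text
time_s: 47.58
position: [534.3, 139.7, 70.8]
eef_rot: [[0.986, -0.003, 0.168], [-0.168, -0.009, 0.986], [-0.002, -1.0, -0.009]]
wrist_force: [-5.4, -10.0, 5.0]
finger_gap: 12.1
```

Emit:
play_rows:
  deltas:
    - [[0,0,0,0,0],[60,0,0,0,0],[60,0,0,0,0],[60,0,0,0,0],[60,0,0,0,0],[60,0,-0.05,0,0],[60,0,-0.1,0,0],[100,0,-0.15,0,0]]

```text
time_s: 48.58
position: [535.0, 144.3, 221.5]
eef_rot: [[0.984, -0.001, 0.177], [-0.177, 0.002, 0.984], [-0.001, -1.0, 0.001]]
wrist_force: [-0.1, -1.6, -0.7]
finger_gap: 67.8
```

Run:
```python
from h import *
a=-.178;M=lambda x,y:(554+np.cos(a)*x-np.sin(a)*y,-27.5+np.sin(a)*x+np.cos(a)*y)
plan((*M(75,0),230),1.393)
```

```text
pos [535.  144.3 221.5] zyaw 1.393 j1 [ 0.18 -1.21] t 48.58 gap 67.8
delta [ 0.1241 -0.0089 -0.1657] turn -0.0 rows>= 3.3
```

Emit:
play_rows:
  deltas:
    - [[100,0.124,-0.009,-0.166,0],[100,0.124,-0.009,-0.166,0],[100,0.124,-0.009,-0.166,0],[100,0.124,-0.009,-0.166,0],[100,0.124,-0.009,-0.166,0],[100,0.124,-0.009,-0.166,0],[100,0.124,-0.009,-0.166,0]]

```text
time_s: 49.45
position: [627.6, -40.0, 228.8]
eef_rot: [[0.985, -0.001, 0.175], [-0.175, 0.001, 0.985], [-0.001, -1.0, 0.001]]
wrist_force: [0.3, -0.3, -0.8]
finger_gap: 85.7
```

Run:
```python
from h import *
np.save('c29.npy',get_calibration('wrist'),allow_pickle=True)
snap('wrist','w29')
t=cv2.imread('pics/raw_w29.png')
cv2.imwrite('pics/c29.png',cv2.resize(t[80:280,160:400],None,fx=3.3,fy=3,interpolation=cv2.INTER_CUBIC))
```

```text
(no output)
```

View pics/w29.png

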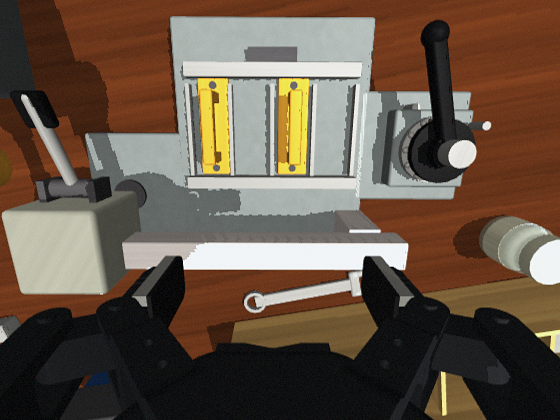

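View pics/c29.png

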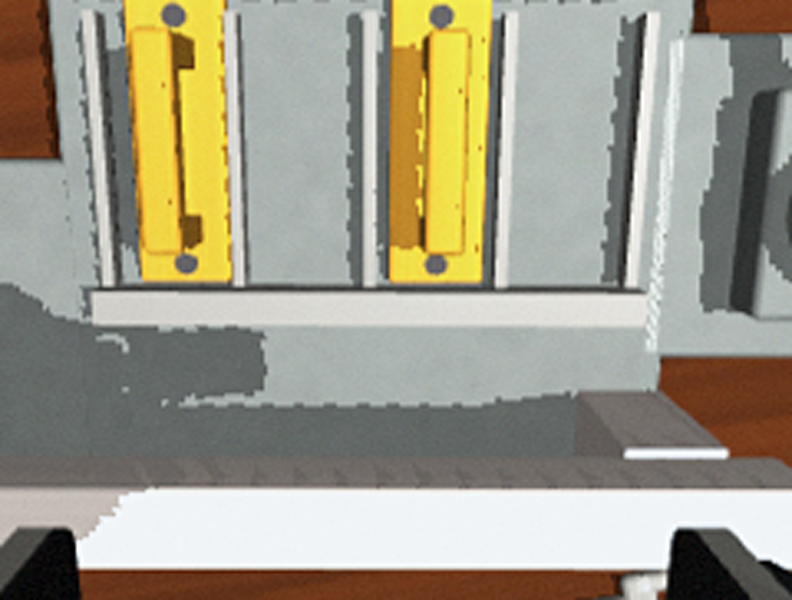

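Run:
```python
import cv2
t=cv2.imread('pics/raw_w29.png')
import numpy as np
a=t[55:95,180:370];b=t[160:200,180:370]
cv2.imwrite('pics/c29b.png',cv2.resize(np.vstack([a,b]),None,fx=4,fy=7,interpolation=cv2.INTER_NEAREST))
for u in (240,330,350):
    print(u,t[60:90,u].mean(1).astype(int).tolist(),t[168:195,u].mean(1).astype(int).tolist())
```

```text
240 [177, 184, 217, 228, 226, 226, 227, 227, 225, 226, 225, 227, 226, 222, 225, 221, 141, 38, 73, 156, 185, 179, 178, 178, 177, 179, 183, 179, 178, 177] [175, 176, 176, 176, 174, 178, 130, 69, 63, 147, 208, 215, 212, 213, 211, 210, 213, 213, 212, 215, 189, 172, 174, 170, 128, 151, 178]
330 [186, 177, 218, 233, 233, 234, 235, 234, 233, 234, 236, 233, 233, 235, 235, 242, 190, 70, 68, 95, 100, 153, 187, 181, 184, 182, 181, 184, 182, 185] [177, 175, 179, 177, 177, 179, 167, 105, 59, 123, 205, 226, 222, 222, 224, 222, 221, 222, 222, 222, 209, 187, 178, 177, 175, 175, 174]
350 [188, 157, 206, 235, 234, 234, 234, 234, 234, 235, 235, 236, 235, 237, 237, 242, 204, 93, 48, 152, 189, 186, 189, 186, 188, 185, 185, 147, 102, 107] [226, 228, 227, 228, 227, 226, 231, 192, 103, 90, 199, 231, 224, 224, 225, 225, 225, 225, 222, 224, 214, 189, 176, 181, 175, 177, 176]
```

View pics/c29b.png

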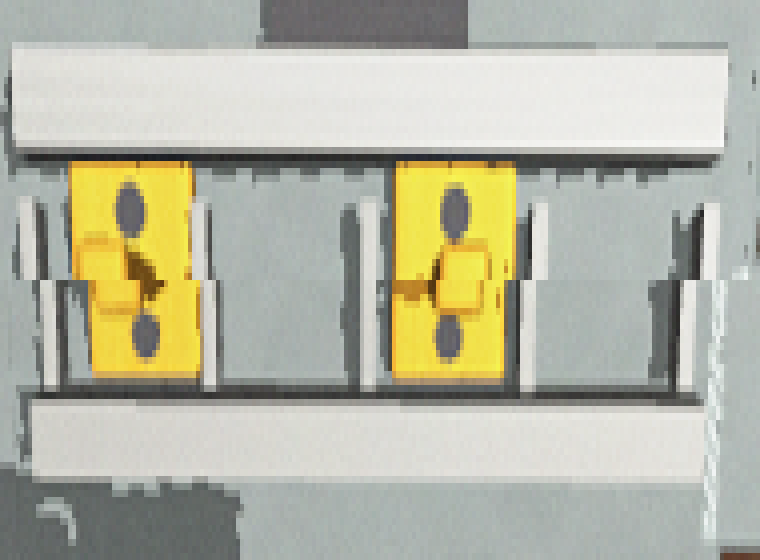

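Run:
```python
from h import *
c=np.load('c29.npy',allow_pickle=True).item()
for u in (240,330):
    j=ray(c,u,76.6,46); f=ray(c,u,177.4,50); d=np.array([np.cos(-.178),np.sin(-.178),0])
    print((f-j)@d)
    # fence bottom at z=30 base & jaw bottom
    j2=ray(c,u,78.6,30)
# pull ends z=8+30
for u,v0,v1 in ((210,77.9,0),):
    pass
c14=np.load('c14.npy',allow_pickle=True).item()
for u in (230,):
    # initial: w14 jaw lower edge / fence upper edge
    t=cv2.imread('pics/raw_w14.png'); 
    for u in (225,300): print(u,t[118:142,u].mean(1).astype(int).tolist(),t[228:252,u].mean(1).astype(int).tolist())
```

```text
101.56018129494828
101.54509765268457
225 [113, 107, 112, 101, 112, 209, 237, 231, 231, 230, 229, 228, 228, 229, 228, 227, 235, 175, 158, 189, 187, 186, 184, 188] [187, 186, 185, 187, 189, 158, 99, 76, 75, 79, 73, 159, 220, 225, 225, 224, 226, 225, 224, 227, 217, 196, 184, 183]
300 [199, 197, 197, 198, 156, 221, 240, 238, 239, 237, 236, 236, 237, 236, 235, 234, 240, 187, 162, 201, 201, 203, 199, 202] [189, 191, 190, 190, 191, 159, 106, 69, 69, 70, 65, 158, 216, 225, 222, 222, 222, 221, 222, 224, 213, 196, 187, 189]
```

Run:
```python
from h import *
c=np.load('c14.npy',allow_pickle=True).item(); d=np.array([np.cos(-.178),np.sin(-.178),0])
for u in (225,300): print((ray(c,u,239.2,50)-ray(c,u,135.2,46))@d)
c=np.load('c29.npy',allow_pickle=True).item()
p=ray(c,437,30,86); print(p, -.178+np.pi-np.arctan2(p[1]-129.3,p[0]-611.5))
```

```text
120.49050332344642
120.48085445396535
[506.99906422 123.20854223  86.        ] 6.04696025394353
```

Run:
```python
from h import *
plan((545,210,200),1.393)
```

```text
pos [627.8 -40.3 228.9] zyaw 1.395 j1 [-0.13 -1.53] t 49.5 gap 85.6
delta [-0.1252  0.0291  0.2319] turn 0.002 rows>= 4.2
```

Emit:
play_rows:
  deltas:
    - [[100,-0.125,0.0,0.232,0],[100,-0.125,0.0,0.232,0],[100,-0.125,0.0,0.232,0],[100,-0.125,0.0,0.232,0],[100,-0.125,0,0.232,0],[100,-0.125,0,0.232,0],[100,-0.125,0,0.232,0]]

```text
time_s: 50.38
position: [546.7, 207.4, 229.0]
eef_rot: [[0.984, 0.0, 0.177], [-0.177, -0.001, 0.984], [0.0, -1.0, -0.001]]
wrist_force: [0.6, -0.1, 0.8]
finger_gap: 85.8
```

Run:
```python
from h import *
np.save('c30.npy',get_calibration('wrist'),allow_pickle=True)
snap('wrist','w30'); snap('scene','s30',crop=(260,190,400,300),scale=5)
```

```text
(no output)
```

View pics/w30.png

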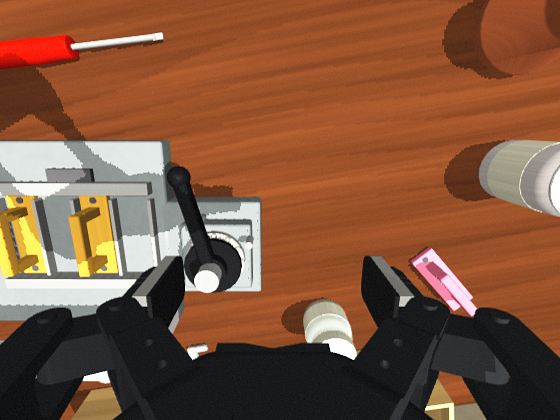

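View pics/s30.png

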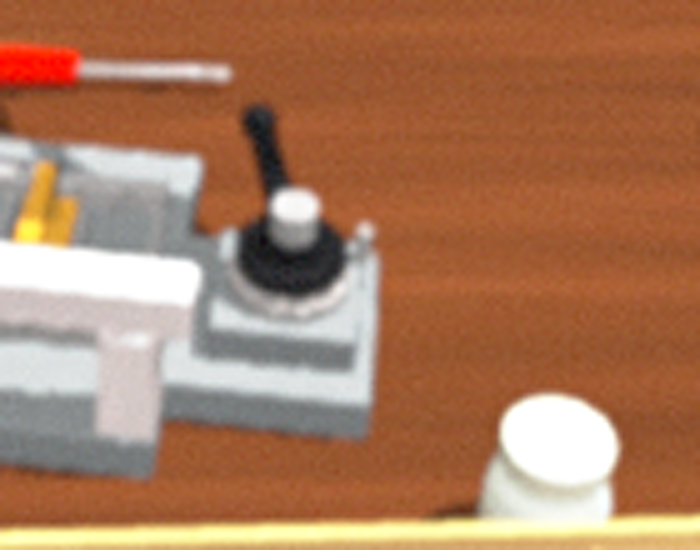

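Run:
```python
from h import *
from scipy.optimize import least_squares
c1=np.load('c29.npy',allow_pickle=True).item(); c2=np.load('c30.npy',allow_pickle=True).item()
for A,B in [((436,31),(179,176)),((437,30),(180,175)),]:
    f=lambda p:np.r_[np.array(proj(c1,p))-A,np.array(proj(c2,p))-B]
    p=least_squares(f,[530,130,90]).x; print(p.round(1),f(p).round(1),-.178+np.pi-np.arctan2(p[1]-129.3,p[0]-611.5)-2*np.pi,np.hypot(p[1]-129.3,p[0]-611.5))
import cv2
b=[cv2.resize(cv2.imread(f'pics/raw_{n}.png')[y:y+60,x:x+60],None,fx=6,fy=6,interpolation=cv2.INTER_CUBIC) for n,x,y in (('w29',405,10),('w30',150,150))]
cv2.imwrite('pics/balls.png',np.hstack(b))
```

```text
[508.2 122.5  86.2] [ 0.4  0.6 -0.4 -0.7] -0.24365150906522715 103.52168184172763
[507.5 123.6  85.8] [ 0.3  0.6 -0.4 -0.7] -0.23299903955657975 104.16100209426152
```

View pics/balls.png

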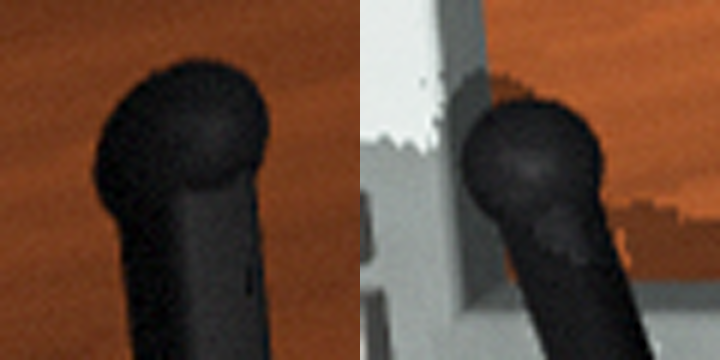

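Run:
```python
from h import *
plan((417,-350,230),-0.16)
```

```text
pos [547.  206.9 229. ] zyaw 1.391 j1 [ 0.29 -1.1 ] t 50.48 gap 85.5
delta [-0.0283 -0.0008 -0.5712] turn 1.551 rows>= 9.2
```

Emit:
play_rows:
  deltas:
    - [[100,-0.028,-0.01,-0.571,1.551],[100,-0.028,-0.01,-0.571,1.551],[100,-0.028,-0.01,-0.571,1.551],[100,-0.028,-0.01,-0.571,1.551],[100,-0.028,-0.01,-0.571,1.551],[100,-0.028,-0.01,-0.571,1.551],[100,-0.028,-0.01,-0.571,1.551],[100,-0.028,-0.01,-0.571,1.551]]

```text
time_s: 51.48
position: [432.6, -282.0, 238.1]
eef_rot: [[-0.115, 0.001, 0.993], [-0.993, -0.001, -0.115], [0.001, -1.0, 0.001]]
wrist_force: [1.4, -0.2, 1.0]
finger_gap: 85.3
```

Run:
```python
from h import *
plan((417,-350,230),-0.16)
```

```text
pos [ 432.6 -282.   238.1] zyaw -0.116 j1 [-0.66 -0.55] t 51.48 gap 85.3
delta [ 0.0694  0.0081 -0.0077] turn 0.044 rows>= 1.1
```

Emit:
play_rows:
  deltas:
    - [[100,0.069,0.008,-0.008,0.044],[100,0.069,0.008,-0.008,0.044],[100,0.069,0.008,-0.008,0.044],[100,0.069,0.008,-0.008,0.044]]

```text
time_s: 51.98
position: [418.7, -345.5, 229.7]
eef_rot: [[-0.15, -0.0, 0.989], [-0.989, 0.001, -0.15], [-0.001, -1.0, -0.0]]
wrist_force: [0.1, 0.5, -0.1]
finger_gap: 85.3
```

Run:
```python
from h import *
np.save('c31.npy',get_calibration('wrist'),allow_pickle=True)
snap('wrist','w31')
t=cv2.imread('pics/raw_w31.png')
cv2.imwrite('pics/c31.png',cv2.resize(t[100:260,180:380],None,fx=4,fy=3.7,interpolation=cv2.INTER_CUBIC))
print(state()['position'])
```

```text
[ 418.90444955 -345.24638966  229.76880401]
```

View pics/w31.png

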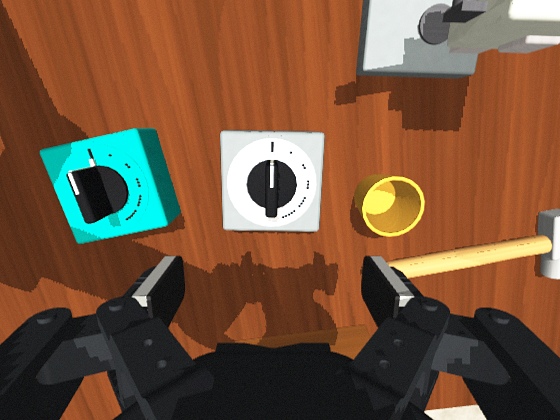

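View pics/c31.png

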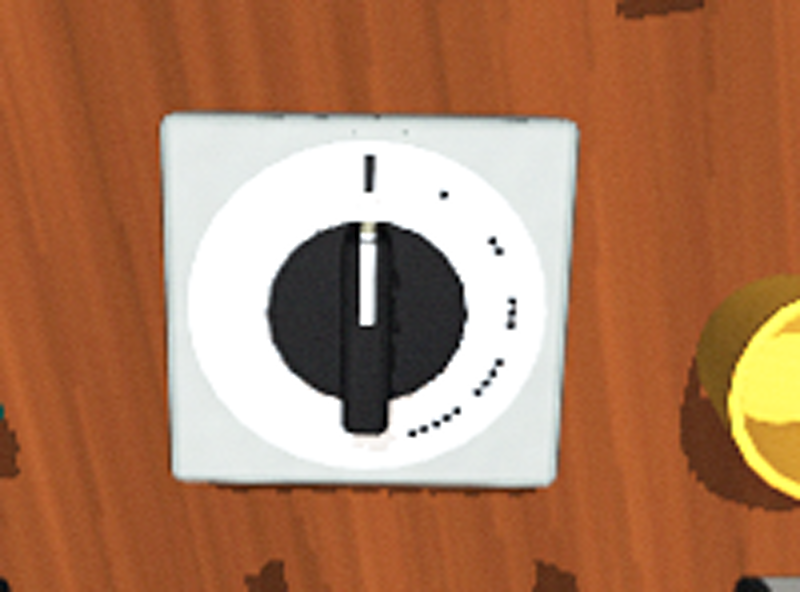

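Run:
```python
from h import *
c=np.load('c31.npy',allow_pickle=True).item()
P=lambda u,v:(180+u/4,100+v/3.7)
print('disc',ray(c,*P(368,312),59))
k=[ray(c,*P(162,115),55),ray(c,*P(577,120),55),ray(c,*P(553,487),55),ray(c,*P(175,480),55)]
print(np.array(k).round(1).tolist(),np.mean(k,0)); d=k[1]-k[0]+k[2]-k[3]; print('yaw',np.arctan2(d[1],d[0]))
e=[ray(c,*P(368,228),97),ray(c,*P(365,433),97)];d=e[0]-e[1];print('bar',e,np.arctan2(-d[0],d[1]),np.linalg.norm(d))
m=(np.mean(k,0))
plan((m[0],m[1],67),np.arctan2(-d[0],d[1]))
```

```text
disc [ 418.49189973 -337.12210077   59.        ]
[[374.4, -275.1, 55.0], [479.6, -292.4, 55.0], [461.8, -399.1, 55.0], [357.0, -381.0, 55.0]] [ 418.1919304  -336.88888561   55.        ]
yaw -0.16694459740543585
bar [array([ 422.80554217, -309.06042022,   97.        ]), array([ 414.13850282, -361.39507748,   97.        ])] -0.16411847348607783 53.04746856848314
pos [ 418.9 -345.2  229.8] zyaw -0.15 j1 [-0.77 -0.62] t 52.02 gap 85.4
delta [-0.0081  0.1628 -0.0019] turn 0.015 rows>= 2.6
```

Emit:
play_rows:
  deltas:
    - [[60,-0.008,0.03,-0.002,0.015],[60,-0.008,0.08,-0.002,0.015],[60,-0.008,0.12,-0.002,0.015],[60,-0.008,0.15,-0.002,0.015],[60,-0.008,0.162,-0.002,0.015],[60,-0.008,0.162,-0.002,0.015],[60,-0.008,0.162,-0.002,0.015]]

```text
time_s: 52.9
position: [419.1, -339.0, 69.3]
eef_rot: [[-0.165, 0.002, 0.986], [-0.986, -0.002, -0.165], [0.002, -1.0, 0.002]]
wrist_force: [0.1, 0.6, 0.2]
finger_gap: 51.4
```

Run:
```python
from h import *
plan((418.3,-337,67),-.166)
```

```text
pos [ 419.1 -339.    69.3] zyaw -0.165 j1 [-0.76 -0.6 ] t 52.9 gap 51.4
delta [-0.0018  0.0023 -0.0012] turn 0.001 rows>= 0.1
```

Emit:
play_rows:
  deltas:
    - [[60,-0.002,0.002,-0.001,0],[60,-0.002,0.002,-0.001,0],[0,-0.002,0.002,-0.001,0],[0,-0.002,0.002,-0.001,0],[0,-0.002,0.002,-0.001,0],[0,-0.002,0.002,-0.001,0],[0,-0.002,0.002,-0.001,0],[0,-0.002,0.002,-0.001,0]]
  squeeze: 40

```text
time_s: 53.9
position: [418.3, -336.5, 66.1]
eef_rot: [[-0.165, 0.002, 0.986], [-0.986, -0.001, -0.165], [0.001, -1.0, 0.002]]
wrist_force: [6.3, -0.4, -0.7]
finger_gap: 11.1
```

Emit:
play_rows:
  deltas:
    - [[0,0,0,0,0.15],[0,0,0,0,0.3],[0,0,0,0,0.45],[0,0,0,0,0.6],[0,0,0,0,0.75],[0,0,0,0,0.9],[0,0,0,0,1.05],[0,0,0,0,1.05]]

```text
time_s: 54.9
position: [416.1, -338.3, 66.6]
eef_rot: [[-0.938, -0.002, 0.348], [-0.348, -0.004, -0.938], [0.003, -1.0, 0.003]]
wrist_force: [-4.5, -3.4, 4.6]
finger_gap: 11.1
```

Emit:
play_rows:
  deltas:
    - [[0,0,0,0,0],[0,0,0,0,0],[60,0,0,0,0],[60,0,0,0,0],[60,0,0,0,0],[60,0,0,0,0],[60,0,0,0,0]]

```text
time_s: 55.78
position: [417.2, -335.9, 65.6]
eef_rot: [[-0.938, -0.0, 0.348], [-0.348, 0.0, -0.938], [0.0, -1.0, -0.0]]
wrist_force: [0.1, 0.0, 0.0]
finger_gap: 50.8
```

Emit:
play_rows:
  deltas:
    - [[60,0,-0.05,0,0],[60,0,-0.11,0,0],[60,0,-0.16,0,0],[60,0,-0.17,0,0],[60,0,-0.17,0,0]]

```text
time_s: 56.4
position: [417.3, -336.2, 236.1]
eef_rot: [[-0.938, 0.001, 0.348], [-0.348, -0.001, -0.938], [-0.0, -1.0, 0.001]]
wrist_force: [0.1, -0.7, -0.9]
finger_gap: 51.2
```

Run:
```python
from h import *
np.save('c32.npy',get_calibration('wrist'),allow_pickle=True)
snap('wrist','w32')
t=cv2.imread('pics/raw_w32.png')
cv2.imwrite('pics/c32.png',cv2.resize(t[80:260,180:380],None,fx=4,fy=3.3,interpolation=cv2.INTER_CUBIC))
print(state()['position'])
```

```text
[ 416.60134097 -335.45876695  234.58606941]
```

View pics/c32.png

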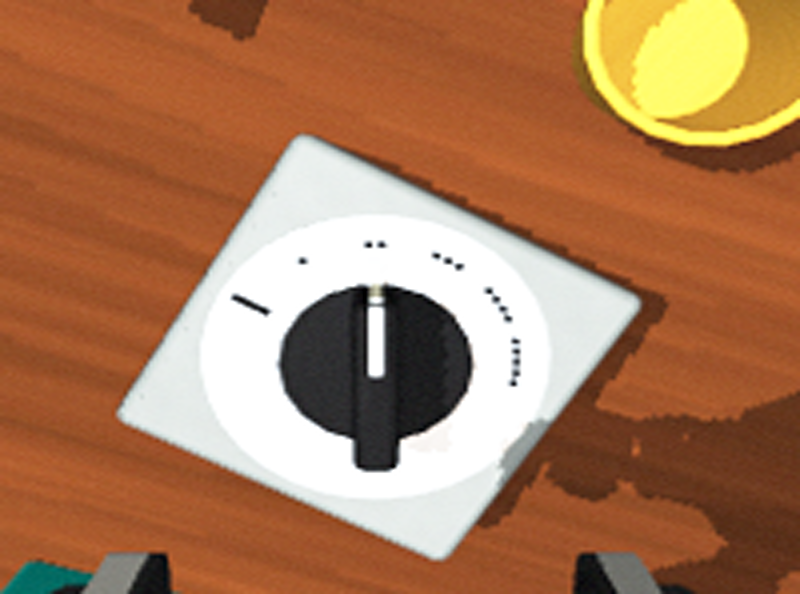

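Run:
```python
from h import *
a=-.178;M=lambda x,y:(554+np.cos(a)*x-np.sin(a)*y,-27.5+np.sin(a)*x+np.cos(a)*y)
print(M(3,-165))
plan((*M(-20,-165),290),-1.749)
```

```text
(np.float64(527.7374470186817), np.float64(-190.4241489494527))
pos [ 416.6 -335.5  234.6] zyaw -1.216 j1 [-0.76  0.46] t 56.45 gap 51.1
delta [-0.1347 -0.0553 -0.1092] turn 0.533 rows>= 2.9
```

Emit:
play_rows:
  deltas:
    - [[60,-0.02,-0.055,0,0.1],[0,-0.135,-0.055,-0.109,0.533],[0,-0.135,-0.055,-0.109,0.533],[0,-0.135,-0.055,-0.109,0.533],[0,-0.135,-0.055,-0.109,0.533],[0,-0.135,-0.055,-0.109,0.533],[0,-0.135,-0.055,-0.109,0.533],[0,-0.135,-0.055,-0.109,0.533]]

```text
time_s: 57.45
position: [505.4, -188.0, 290.4]
eef_rot: [[-0.984, -0.001, -0.179], [0.179, 0.0, -0.984], [0.001, -1.0, -0.0]]
wrist_force: [0.3, 0.3, -0.8]
finger_gap: 0.2
```

Run:
```python
from h import *
np.save('c33.npy',get_calibration('wrist'),allow_pickle=True)
snap('wrist','w33')
s=state();print(s['position'],s['finger_gap'])
```

```text
[ 505.55176727 -187.91534812  290.60289192] 0.4746850083967405
```

View pics/w33.png

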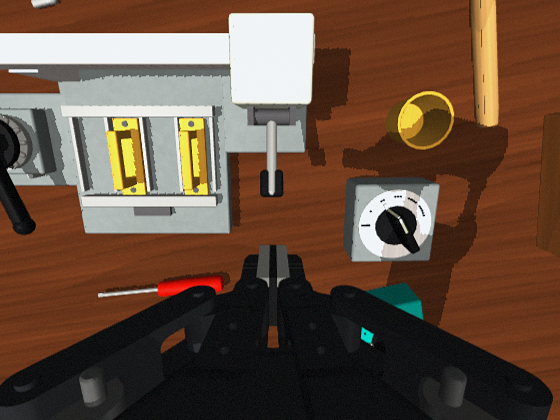

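Run:
```python
from h import *
from scipy.optimize import least_squares
c1=np.load('c29.npy',allow_pickle=True).item(); c2=np.load('c33.npy',allow_pickle=True).item()
f=lambda p:np.r_[np.array(proj(c1,p))-(34,110),np.array(proj(c2,p))-(271.5,183)]
p=least_squares(f,[530,-190,150]).x; print(p.round(1),f(p).round(1)); print(ray(c2,271.5,183,160), ray(c2,268,118,130))
plan((p[0],p[1],180),-1.749)
```

```text
[ 520.3 -189.5  152.2] [-0.  -0.1 -0.  -0.2]
[ 521.52986543 -189.79259263  160.        ] [ 579.43341452 -196.80896271  130.        ]
pos [ 505.6 -187.9  290.6] zyaw -1.75 j1 [-0.44  1.31] t 57.5 gap 0.5
delta [-0.0148  0.1106 -0.0011] turn -0.001 rows>= 1.8
```

Emit:
play_rows:
  deltas:
    - [[0,-0.0145,0.04,-0.001,0],[0,-0.0145,0.09,-0.001,0],[0,-0.0145,0.115,-0.001,0],[0,-0.0145,0.115,-0.001,0],[0,-0.0145,0.115,-0.001,0]]

```text
time_s: 58.12
position: [521.3, -189.3, 177.2]
eef_rot: [[-0.984, 0.002, -0.178], [0.178, -0.001, -0.984], [-0.002, -1.0, 0.001]]
wrist_force: [0.7, 0.3, 0.4]
finger_gap: 0.1
```

Run:
```python
from h import *
snap('wrist','w34')
plan((520.5,-189.6,110),-1.749)
```

```text
pos [ 521.7 -189.5  177.7] zyaw -1.749 j1 [-0.43  1.32] t 58.17 gap -0.5
delta [0.0014 0.0677 0.0003] turn -0.0 rows>= 1.1
```

View pics/w34.png

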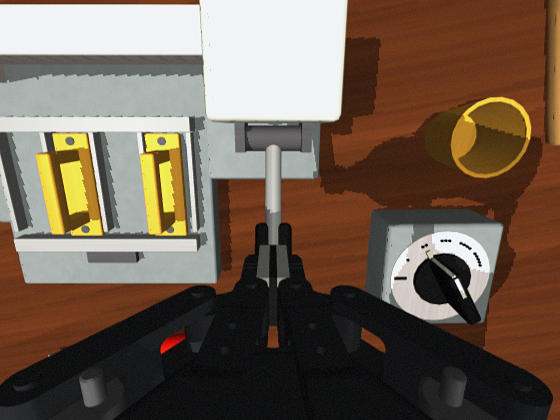

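Emit:
play_rows:
  deltas:
    - [[0,0.001,0.015,0,0],[0,0.001,0.03,0,0],[0,0.001,0.045,0,0],[0,0.001,0.055,0,0],[0,0.001,0.06,0,0],[0,0.001,0.06,0,0]]

```text
time_s: 58.92
position: [519.3, -188.2, 115.1]
eef_rot: [[-0.984, -0.001, -0.177], [0.177, 0.0, -0.984], [0.001, -1.0, -0.0]]
wrist_force: [-0.1, 0.0, 0.3]
finger_gap: -0.2
```

Emit:
play_rows:
  deltas:
    - [[0,0,0.006,0,0],[0,0,0.009,0,0],[0,0,0.009,0,0]]

```text
time_s: 59.3
position: [519.4, -188.4, 106.6]
eef_rot: [[-0.984, -0.0, -0.177], [0.177, -0.0, -0.984], [0.0, -1.0, 0.0]]
wrist_force: [-0.2, 0.4, 0.7]
finger_gap: -0.0
```

Emit:
play_rows:
  deltas:
    - [[0,0,0.002,0,0],[0,0,0.004,0,0],[0,0,0.004,0,0]]

```text
time_s: 59.68
position: [519.3, -188.4, 102.6]
eef_rot: [[-0.984, -0.0, -0.177], [0.177, 0.0, -0.984], [0.0, -1.0, 0.0]]
wrist_force: [-0.3, 0.1, 0.6]
finger_gap: -0.1
```

Run:
```python
from h import *
snap('wrist','w35'); snap('scene','s35',crop=(120,170,280,300),scale=4.5)
```

```text
(no output)
```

View pics/w35.png

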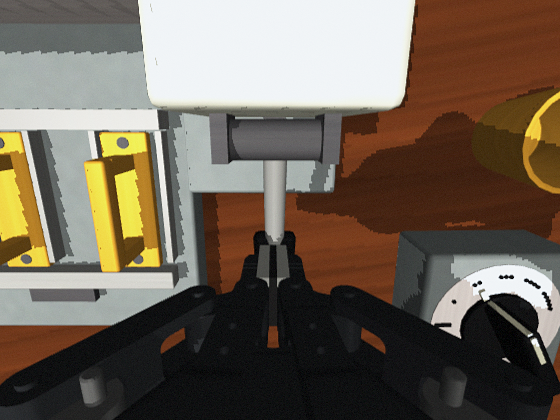

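View pics/s35.png

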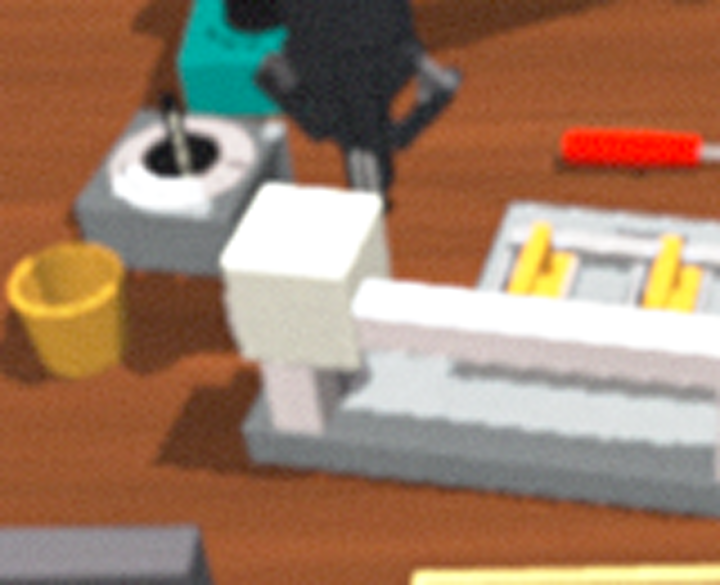

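Emit:
play_rows:
  deltas:
    - [[0,0,0.002,0,0],[0,0,0.004,0,0],[0,0,0.004,0,0]]

```text
time_s: 60.15
position: [519.9, -188.6, 99.9]
eef_rot: [[-0.984, 0.001, -0.177], [0.177, -0.0, -0.984], [-0.001, -1.0, 0.0]]
wrist_force: [-1.9, 1.2, 9.0]
finger_gap: -0.4
```

Emit:
play_rows:
  deltas:
    - [[0,0,0.002,0,0],[0,0,0.003,0,0],[0,0,0.003,0,0]]

```text
time_s: 60.52
position: [520.2, -188.7, 99.4]
eef_rot: [[-0.984, 0.001, -0.177], [0.177, -0.0, -0.984], [-0.001, -1.0, 0.0]]
wrist_force: [-6.6, 3.2, 20.6]
finger_gap: 0.4
```

Emit:
play_rows:
  deltas:
    - [[0,0,0.002,0,0],[0,0,0.003,0,0],[0,0,0.003,0,0]]

```text
time_s: 60.9
position: [520.3, -188.8, 98.9]
eef_rot: [[-0.984, 0.0, -0.177], [0.177, -0.0, -0.984], [-0.0, -1.0, 0.0]]
wrist_force: [-11.3, 4.9, 34.6]
finger_gap: 0.2
```

Emit:
play_rows:
  deltas:
    - [[0,0,0.0,0,0],[0,0,-0.03,0,0],[0,0,-0.09,0,0],[0,0,-0.15,0,0],[0,0,-0.19,0,0],[0,0,-0.19,0,0],[0,0,-0.19,0,0]]

```text
time_s: 61.78
position: [518.5, -188.0, 281.4]
eef_rot: [[-0.984, -0.002, -0.177], [0.177, 0.001, -0.984], [0.002, -1.0, -0.001]]
wrist_force: [-0.3, 0.1, -0.3]
finger_gap: 0.1
```

Run:
```python
from h import *
np.save('c36.npy',get_calibration('wrist'),allow_pickle=True)
snap('wrist','w36'); snap('top','t36'); snap('scene','s36'); s=state(); print(s['position'],s['wrist_force'])
```

```text
[ 518.06427924 -187.8087721   280.21127139] [ 0.26329164  0.12856913 -0.3617287 ]
```

View pics/w36.png

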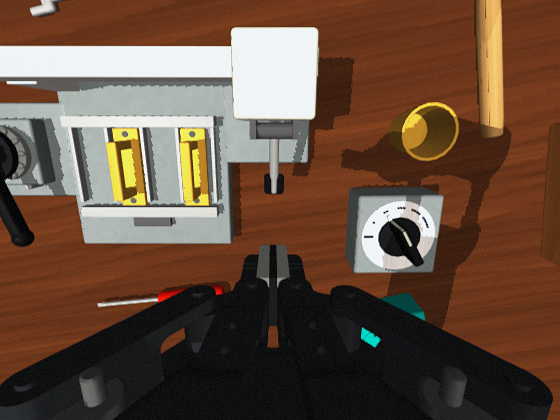

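View pics/t36.png

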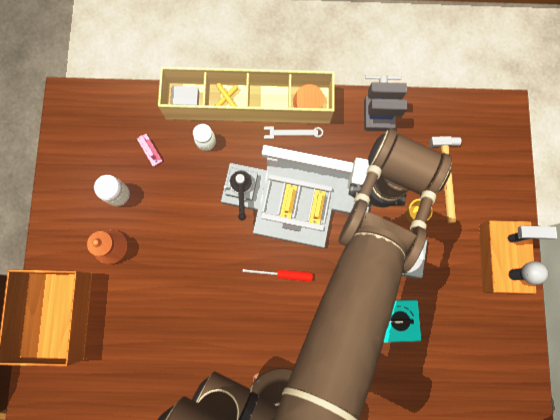

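View pics/s36.png

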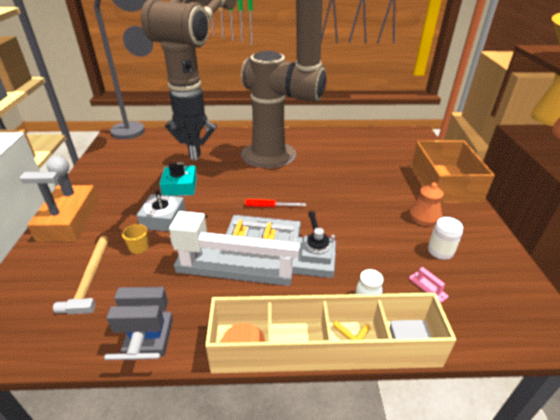

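Run:
```python
from h import *
c=np.load('c36.npy',allow_pickle=True).item()
print(ray(c,274,184,93),ray(c,274,184,155)); print(proj(c,(520.5,-189.5,93)))
print(close_job())
```

```text
[ 521.96996495 -190.03004295   93.        ] [ 533.80904246 -191.87037834  155.        ]
(np.float64(273.76551594457084), np.float64(185.3497232048357))
the job is handed in; nothing more can be done
None
```

The job is done and handed in at about 62 s. My last checks agreed with the goal, and `close_job` gave no verdict.

- **Pulls:** there were only two. They lie flat and lengthwise in the bays at y = 22 mm and y = -66 mm.
- **Clamp:** I closed it with one short stroke and three full strokes of the lever.
    - **Jaw:** it measured 120.5 mm from the fence when open and 101.6 mm at the end, where 102 mm is fully closed.
    - **Stop:** the fifth stroke met a firm stop at about 17 N. The lever then slipped off its serrations and turned nothing. I reseated it and tried once more, and it met the same resistance, about 10 N and rising.
    - **Lever:** I left it dropped home. The ball measured about 86 mm high, which is the seated height.
- **Selector:** the pointer stands at the two-dot mark, which matches two pulls.
- **Stylus lever:** I pressed it down onto its hard stop at about 35 N. The last picture shows it lowered, where the fully lowered position should be.

No bystander looks moved in the final pictures. I checked this by eye, not by measuring, and the arm hid part of the top view.

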